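# Put the setting masters away and lock the rack

## Task

Close down the measuring station: hang every hooked carrier that stands on the bench on the rack's rail and slide each one to the right, behind the guard, until its hook is wholly past the black band; then swing the rack's gate down until it rests in its catch. Also push the joystick box back inside its taped outline, long side along long side. Let no carrier fall over, and leave the mug, the case and the caliper where they are.

Things in the scene. Friction and masses are not known exactly. Their poses are not given: they have to be found in the camera images.
- carrier0: hooked carrier, upright on the bench; origin: centre of its underside, z up. Foot: steel disc 36 mm wide, 28 high. A strap (14 mm along y) rises at x = -13.5 to -19.5 mm to an inverted-V roof, its inner ridge along y at x = 0, z = 108 mm; then a lip (x = 13.5 to 19.5) comes down to z = 83. Hook mouth opens to +x between lip and foot. On top a black grip 16 x 16 mm, z = 110 to 158. 0.3 kg
- carrier1: another carrier, same as carrier0. Only three or four of the five are there; absent ones have no pose. At the start the mouths face away from the robot (+x), turned up to 25 degrees
- carrier2: another carrier, same as carrier0
- carrier3: another carrier, same as carrier0
- carrier4: another carrier, same as carrier0
- carrier0_apex (a point): the inner ridge of this carrier's hook, 108 mm above its underside; hung on the rail it lies 7 mm above the rail's axis
- carrier1_apex (a point): the inner ridge of this carrier's hook, 108 mm above its underside; hung on the rail it lies 7 mm above the rail's axis
- carrier2_apex (a point): the inner ridge of this carrier's hook, 108 mm above its underside; hung on the rail it lies 7 mm above the rail's axis
- carrier3_apex (a point): the inner ridge of this carrier's hook, 108 mm above its underside; hung on the rail it lies 7 mm above the rail's axis
- carrier4_apex (a point): the inner ridge of this carrier's hook, 108 mm above its underside; hung on the rail it lies 7 mm above the rail's axis
- rack: fixed rack; origin: centre of the underside of its 90 x 420 x 12 mm base; y along the rail, +y = left end seen from the robot, +x away from the robot. End posts (18 mm square, 167 mm high) at y = -185 and 185 mm hold the steel rail: 12 mm thick, axis 150 mm above the bench at x = 0. Hooks go on from the robot's side, in the open left half (y about 30 to 150 mm), then slide right behind the guard
- guard (a point): middle of the guard: an upright strip on the robot's side of the rail's right half, 5 mm thick, 35 mm from the rail's axis, 125 to 153 mm above the bench, from 195 to 5 mm right of the mark. It keeps hooks from being put on there; a hung carrier slides behind it with about 13 mm to spare
- mark (a point): middle of the black band (5 mm wide) around the middle of the rail, on the rail's axis; its axes are parallel to the rack's. Right of it (-y), up to the end post, there is room for four carriers some 40 mm apart
- gate (a joint): gate: steel bar 182 mm long (8 mm along the rack's x, 12 mm high) hinged at its left end. 0 = closed: level across the open left half in line with the guard, free end resting in the catch; pi/2 = straight up; starts open at 1.65 to 1.9, leaning out to the left; stop at 2.0. Stiff hinge (0.13 N m friction): stays where left, must be pushed all the way down
- hinge (a point): axis of the gate's hinge, 35 mm on the robot's side of the rail and 175 mm left of the mark, 150 mm above the bench; the axis is the rack's x axis
- gate_tip (a point): free end of the gate bar, on its centre line, 182 mm from the hinge
- catch (a point): the catch: a fork of two small dark cheeks (14 mm gap, 4 mm thick, tops 161 mm above the bench) on the end of the guard, where the bar's end comes to rest
- joystick: loose white joystick box of the measuring machine, 130 mm (its x) x 84 mm (its y) x 40 mm high, origin at the centre of its underside; a stubby stick knob 18 mm across (top 70 mm up) stands at x = +28 mm. 0.6 kg, slides on the bench
- outline: parking outline: rectangle of pale tape flat on the bench, inner size 160 x 114 mm, long side along its x; origin at its centre. The joystick box belongs inside, its long side along the long side, either way round
- mug: bystander: white mug, 80 mm across, 92 mm high, origin at the centre of its underside
- gauge_case: bystander: closed wooden case, 120 x 170 x 34 mm, origin at the centre of its underside
- caliper: bystander: caliper lying flat, 235 mm long, origin at the middle of its beam
There are look-alikes about, which are no part of the job. Leave any orange or red look-alike of the carrier4 alone.

How it is judged (in metres and radians):
On the way, in this order (a step that is already met when the one before it is completed fails the run):
1. every carrier present hangs on the rail, its hook past the black band to the right (x of carrier0_apex in the frame of mark between -0.012 and 0.012 m and z of carrier0_apex in the frame of mark between 0.001 and 0.014 m and y of carrier0_apex in the frame of mark between -0.18 and -0.007 m and angle between each of carrier0, carrier1, carrier2, carrier3, carrier4's own z axis and vertical below 0.2 rad and x of carrier1_apex in the frame of mark between -0.012 and 0.012 m and z of carrier1_apex in the frame of mark between 0.001 and 0.014 m and y of carrier1_apex in the frame of mark between -0.18 and -0.007 m and x of carrier2_apex in the frame of mark between -0.012 and 0.012 m and z of carrier2_apex in the frame of mark between 0.001 and 0.014 m and y of carrier2_apex in the frame of mark between -0.18 and -0.007 m and x of carrier3_apex in the frame of mark between -0.012 and 0.012 m and z of carrier3_apex in the frame of mark between 0.001 and 0.014 m and y of carrier3_apex in the frame of mark between -0.18 and -0.007 m and x of carrier4_apex in the frame of mark between -0.012 and 0.012 m and z of carrier4_apex in the frame of mark between 0.001 and 0.014 m and y of carrier4_apex in the frame of mark between -0.18 and -0.007 m), for 0.2 s.
2. the gate is swung down into its catch (value of joint gate below 0.05 rad), for 0.2 s.
At the end, for the whole second after the job is handed in: Every carrier present hangs still on the rail by its hook, middle at least 7 mm right of the band's middle, upright within 0.2 rad; the gate is within 0.05 rad of closed; the joystick box is still and flat, within 24 mm of the outline's centre and 0.26 rad of its long side (all of step 1 and linear speed of each of carrier0, carrier1, carrier2, carrier3, carrier4 below 0.03 m/s and value of joint gate below 0.05 rad and horizontal distance between joystick and outline below 0.024 m and angle between the x axis of joystick and the x axis of outline, either way round below 0.26 rad and angle between joystick's own z axis and vertical below 0.1 rad and height (world z) of joystick below 0.01 m and linear speed of joystick below 0.02 m/s); the robot touches nothing.
It fails at once if the mug is moved more than 3 cm (distance of mug from where it was at the start of the episode above 0.03 m).
It fails at once if the gauge_case is moved more than 3 cm (distance of gauge_case from where it was at the start of the episode above 0.03 m).
It fails at once if the caliper is moved more than 3 cm (distance of caliper from where it was at the start of the episode above 0.03 m).
It fails at once if a carrier is tipped over (angle between any of carrier0, carrier1, carrier2, carrier3, carrier4's own z axis and vertical above 0.8 rad).
Of carrier0, carrier1, carrier2, carrier3, carrier4 only 3 to 4 are there at a start; the rules pass over those that are not, and their reading is None.
At some moment in a run one of joystick may be knocked a few centimetres aside while the robot is not near it.
It also fails if it takes over 210 s, if anything falls off the work surface, if the arm or the gripper's body presses on something with over 40 N, if the wrist force passes 120 N, or if a joint passes its speed limit or range.

## Robot

A 6-joint arm with a two-finger parallel gripper is mounted at the origin on the work surface. World frame = base frame: x ahead of the robot, y to its left, z up, the work surface at z = 0. Lengths are in m, angles in degrees, forces in N, time in s.
With the tool pointing down it reaches from about 0.4 to 0.825 m from the base axis. Payload 7 kg.
Tool frame: the origin (TCP) lies on the centre line of the jaws, within the pads' length; the fingertips stand r.nose_length ahead of it and the grasp point (between the pads) lies 2 mm behind it (r.nose_length is the distance from the TCP to the fingertips, in m); z points along the fingers, y is the direction in which the jaws open and shut (so a half turn about z gives the same grasp; the last joint's range is limited). The gripper opens to 88 mm and grips with 3 to 60 N. Pads are 19 mm wide; open, the fingers measure 130 mm over their backs; the gripper's body (78 mm by 193 mm) begins 47 mm behind the grasp point.
Start: joints at [-52.764, 20.546, 0.682, 0, -70.136, -16.507], TCP at [0.239, -0.631, 0.212] pointing down, gripper open.
Joint ranges: [-176.03, 176.03], [-82.01, 121.73], [-58.28, 71.71], [-173.87, 95.51], [-174.79, -0.11], [-173.66, 173.66]. Speed limits (degrees/s): [136.94, 136.94, 172.46, 180, 180, 180].

## Interface

Orientations are given as [roll, pitch, yaw] about the fixed x, y, z axes, in that order (R = Rz(yaw) Ry(pitch) Rx(roll)).
In Python, from plant import r gives the robot as it stands.
- The arm moves only by the tool apply_moves, never from a script. Its argument "targets" is a list of rows, each a list of 3 entries, a list of its own where there are three numbers: the shift along the tool's x, y, z scaled (see below), then the turn, a rotation vector about the tool's x, y, z scaled (see below), then the finger opening in mm, from 0 to 87.6. A call has 1 to 5 rows; each row shifts and turns the pose as measured when the row begins, along the tool's axes as they then stand; what a row does not reach is not made up. The controller multiplies each number of a shift by 0.04 m and each number of a turn by 8 degrees. A row lasts 1/10 s, in which the tool goes at most 50 mm and 8.59 degrees, less where a joint would pass 70% of its speed; a pose out of reach is approached as far as the arm can. A call with a number of a shift or a turn outside -1 to 1 is refused whole. A call with a gripper value outside its range is refused whole. The fingers move at their own pace and stop on an object; "squeeze" is the grip in N (left out, the last holds). Time passes only in rows, so rows that do not move let the fingers close. It gives the time, the measured TCP pose, the force and the opening at its end, in the units of the state.
- r.get_state(): the state, without advancing time (a new reading comes with each control period).
- r.capture(name): name is "side" or "top"; returns a dict with "img" (480x640x3 uint8, blue, green, red), "z_map" (480x640 float32, m along the optical axis (not along the pixel's ray), 0 where there is no reading), "fx", "fy", "cx", "cy" (pixels), "k1" (the pictures are not rectified: a ray, as slopes to the right and down, at radius r is drawn at 1 + k1 r^2 times it, then the intrinsics apply), "camera_from_world" (4x4, takes a point from world to camera coordinates). Camera axes: x right, y up, looking along -z (the intrinsics and any distortion apply to the point x, -y, -z); pixel columns grow to the right and rows downward; lengths in m; the calibration is good to about 2 mm. A picture is of the moment at which its call begins.
- r.close_job(): hands the job in, once; it reports no verdict.
The state is a dict: "time_s": time; "joints": joint angles; "qd": joint speeds; "joint_torque": joint torques, N m; "tcp_pos": TCP position; "eef_rot": TCP orientation; "contact_force": force on the tool from outside, world axes, zero at the start; "moment": the same for the moment, N m; "gripper_width": finger opening in m.
Only numpy, scipy, OpenCV 4.12 (cv2) and the standard library are available. Lean on these libraries where they do the work, as an engineer would, in place of code of your own. Each camera call takes 0.05 s, during which the arm holds its last target.

## Working session

There is one attempt and no reset: what is moved stays moved. The work goes in short steps, Python scripts to look and compute and a tool call to move; the robot and the scene stay as the last step left them, time stands still between calls to the robot, and variables do not carry over. Pictures are saved under pics/ and viewed, and the job is handed in when it is done.

Besides the shell and the picture viewer there is one more tool, called after "Call:" as name(argument=value, ...) on one line, values as JSON. apply_moves: Moves the arm, as the interface text tells. Its arguments: {"type":"object","properties":{"targets":{"type":"array","items":{"type":"array"}},"squeeze":{"type":"number"}},"required":["targets"]}

```bash
ls; mkdir -p pics; python3 - <<'E'
from plant import r
import cv2,numpy as np
print(r.get_state(), r.nose_length)
for n in("top","side"):
    c=r.capture(n); cv2.imwrite(f"pics/{n}0.png",c["img"])
    print(n,{k:c[k] for k in("fx","fy","cx","cy","k1")},np.round(c["camera_from_world"],4).tolist())
E
```

```text
pics
{'time_s': 0.0, 'joints': array([-5.27630575e+01,  2.05911530e+01,  6.34343717e-01, -1.94070705e-02,
       -7.01349516e+01, -1.65061360e+01]), 'qd': array([ 0.10599558, -0.032611  , -0.11237453, -0.02649688, -0.00864474,
       -0.08301542]), 'joint_torque': array([-5.42303678e-04, -5.82724357e+01,  2.93059194e+01,  6.99701786e+00,
        7.06247418e-03, -1.53426822e-04]), 'tcp_pos': array([ 0.23872059, -0.63084104,  0.21083245]), 'eef_rot': array([ 1.79906837e+02, -8.58128082e-03, -1.59275796e+02]), 'contact_force': array([-1.31414183, -0.64908441, -0.11052648]), 'moment': array([ 0.02640459,  0.01480137, -0.01383345]), 'gripper_width': 0.08760657940076186} 0.017
top {'fx': 459.64117971759055, 'fy': 459.64117971759055, 'cx': 323.3189482267704, 'cy': 242.45754331202622, 'k1': 0.03286469774743049} [[-0.0012, -0.9993, -0.0363, 0.0618], [0.997, -0.0041, 0.0778, -0.5325], [-0.0779, -0.0361, 0.9963, -1.1191], [0.0, 0.0, 0.0, 1.0]]
side {'fx': 597.8301811208853, 'fy': 597.8301811208853, 'cx': 309.74561203996274, 'cy': 238.49851673194502, 'k1': -0.008067448030304916} [[-0.8365, -0.5479, 0.0111, 0.4363], [0.3099, -0.4562, 0.8342, -0.2373], [-0.452, 0.7012, 0.5514, -1.0349], [0.0, 0.0, 0.0, 1.0]]
```

View pics/top0.png

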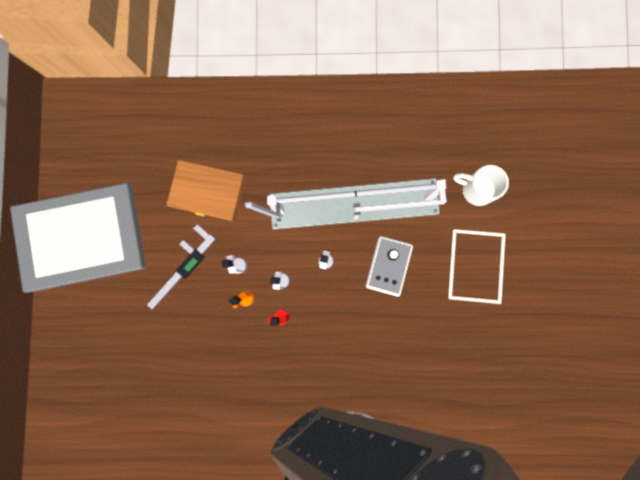

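View pics/side0.png

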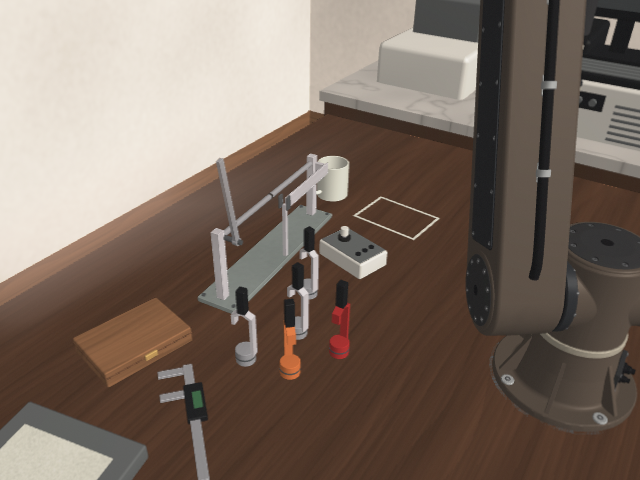

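```bash
cat > h.py <<'E'
from plant import r
import cv2,numpy as np
def cap(n): return r.capture(n)
def rays(c,px):
    px=np.atleast_2d(np.array(px,float))
    d=np.stack([(px[:,0]-c["cx"])/c["fx"],(px[:,1]-c["cy"])/c["fy"]],1)
    u=d.copy()
    for _ in range(20): u=d/(1+c["k1"]*(u**2).sum(1,keepdims=True))
    v=np.stack([u[:,0],-u[:,1],-np.ones(len(u))],1)
    T=c["camera_from_world"];R=T[:3,:3];o=-R.T@T[:3,3]
    return o,v@R
def onz(c,px,z):
    o,w=rays(c,px); t=(z-o[2])/w[:,2]; return o+t[:,None]*w
def pt(c,px):
    o,w=rays(c,px); px=np.atleast_2d(px).astype(int)
    return o+c["z_map"][px[:,1],px[:,0]][:,None]*w
def proj(c,p):
    p=np.atleast_2d(p);T=c["camera_from_world"];q=p@T[:3,:3].T+T[:3,3]
    u=np.stack([q[:,0]/-q[:,2],-q[:,1]/-q[:,2]],1)
    u=u*(1+c["k1"]*(u**2).sum(1,keepdims=True))
    return u*[c["fx"],c["fy"]]+[c["cx"],c["cy"]]
def crop(c,x0,y0,x1,y1,s,f):
    cv2.imwrite(f,cv2.resize(c["img"][y0:y1,x0:x1],None,fx=s,fy=s,interpolation=cv2.INTER_CUBIC))
E
python3 - <<'E'
from h import *
c=cap("top"); crop(c,210,170,370,290,5,"pics/t1.png"); crop(c,340,160,520,310,4,"pics/t2.png")
c=cap("side"); crop(c,200,140,360,260,5,"pics/s1.png"); crop(c,220,220,380,380,3.7,"pics/s2.png")
E
```

```text
(no output)
```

View pics/t1.png

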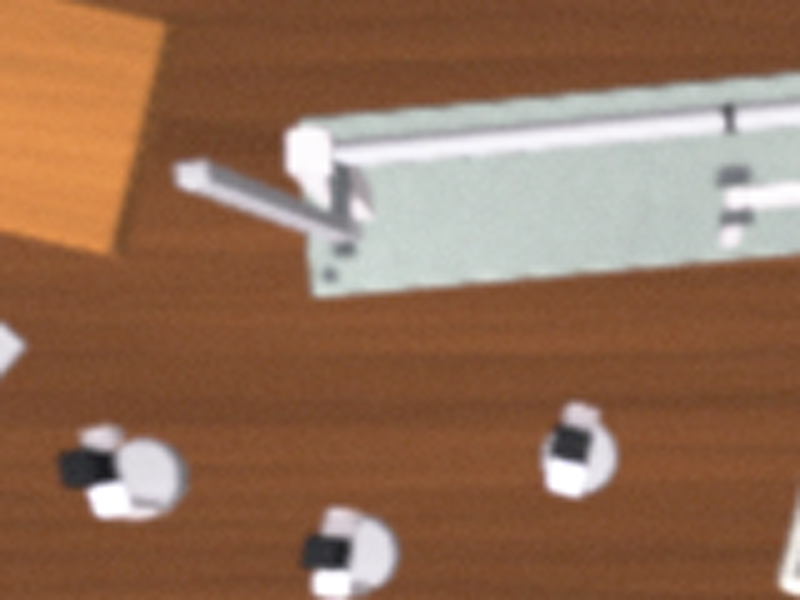

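View pics/t2.png

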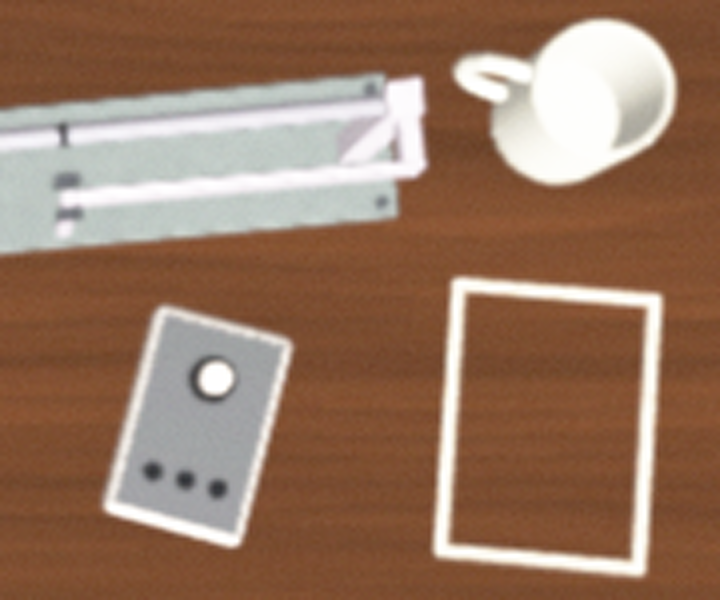

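View pics/s1.png

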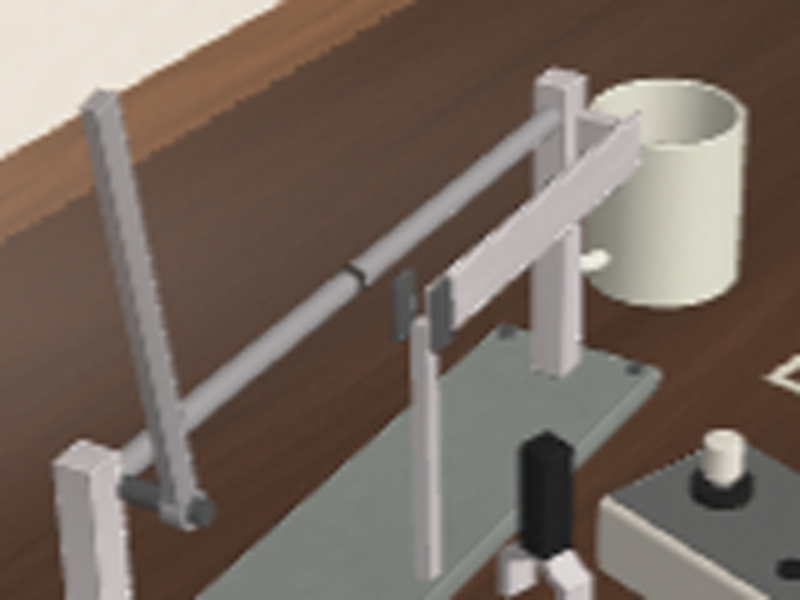

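View pics/s2.png

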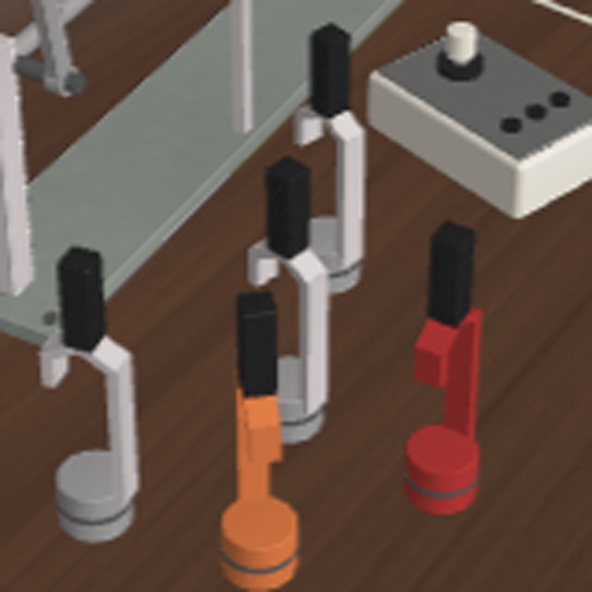

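```bash
cat > meas.py <<'E'
from h import *
def world(c):
    H,W=c["z_map"].shape
    uu,vv=np.meshgrid(np.arange(W),np.arange(H))
    px=np.stack([uu.ravel(),vv.ravel()],1)
    o,w=rays(c,px); P=(o+c["z_map"].ravel()[:,None]*w).reshape(H,W,3); P[c["z_map"]==0]=np.nan
    return P
def carriers(c):
    P=world(c); img=c["img"].astype(int); mx=img.max(2)
    m=((mx<60)&(P[...,2]>0.145)&(P[...,2]<0.175)&(P[...,0]<0.8)&(P[...,0]>0.3)).astype(np.uint8)
    n,l,s,ce=cv2.connectedComponentsWithStats(m)
    out=[]
    for i in range(1,n):
        if s[i,4]<8: continue
        q=P[l==i]
        out.append((ce[i],s[i,4],np.nanmean(q,0),onz(c,ce[i],0.158)[0]))
    return out
E
python3 - <<'E'
from meas import *
c=cap("top")
for k in carriers(c): print(np.round(k[0],1),k[1],np.round(k[2],4),np.round(k[3],4))
P=world(c)
print(P[265,238],P[282,284],P[262,329])
# band
S=cap("side")
ptop=np.array([[355.7,193.6]]);print("mark top",onz(c,ptop,0.156))
ps=[200+357/5,140+275/5];o1,w1=rays(c,ptop);o2,w2=rays(S,[ps])
A=np.stack([w1[0],-w2[0]],1);t=np.linalg.lstsq(A,o2-o1,rcond=None)[0];print("tri",o1+t[0]*w1[0],o2+t[1]*w2[0])
print("rail", [onz(c,[p],0.156)[0].round(4) for p in [(280,200.5),(320,197),(380,189.8),(430,184.8)]])
g=lambda x,y:(340+x/4,160+y/4)
print("outline",onz(c,[g(458,286),g(655,300),g(638,568),g(441,551)],0).round(4))
print("joy top",onz(c,[g(162,309),g(291,343),g(239,537),g(108,500)],0.04).round(4), "knob",onz(c,[g(215,378)],0.07))
for p in [(357,184),(357,208),(222,203),(247,207)]: print(p,P[p[1],p[0]].round(3))
# base corners at z=.012
print(onz(c,[(271.5,193.8),(273,229),(436,180),(439,213.5)],0.012).round(4))
E
```

```text
[323.4 258. ] 16 [0.4881 0.0552 0.1581] [0.4881 0.0552 0.158 ]
[226.2 263.4] 42 [0.477  0.2686 0.1568] [0.477  0.2683 0.158 ]
[274.7 280. ] 35 [0.4405 0.1616 0.1568] [0.4405 0.1615 0.158 ]
[234.  300.3] 45 [0.3967 0.2501 0.1574] [0.3967 0.25   0.158 ]
[274.3 321. ] 40 [0.3521 0.1617 0.1579] [0.3521 0.1617 0.158 ]
[0.47719484 0.27163967 0.02670307] [0.43511804 0.1564578  0.03240408] [0.4838909  0.04616392 0.02966513]
mark top [[ 0.62978066 -0.01595625  0.156     ]]
tri [ 0.63083541 -0.01615568  0.15031367] [ 0.63022807 -0.01654486  0.15021467]
rail [array([0.6157, 0.1512, 0.156 ]), array([0.6228, 0.0627, 0.156 ]), array([ 0.6378, -0.0693,  0.156 ]), array([ 0.6478, -0.1782,  0.156 ])]
outline [[ 0.5606 -0.2673  0.    ]
 [ 0.5512 -0.3876  0.    ]
 [ 0.3858 -0.372   0.    ]
 [ 0.3959 -0.253   0.    ]]
joy top [[ 0.5434 -0.0795  0.04  ]
 [ 0.5224 -0.157   0.04  ]
 [ 0.4056 -0.124   0.04  ]
 [ 0.4278 -0.0458  0.04  ]] knob [[ 0.49978226 -0.10750628  0.07      ]]
(357, 184) [ 0.683 -0.025  0.001]
(357, 208) [ 0.6   -0.019  0.14 ]
(222, 203) [0.631 0.312 0.035]
(247, 207) [0.576 0.191 0.321]
[[ 0.6576  0.1919  0.012 ]
 [ 0.568   0.1875  0.012 ]
 [ 0.6891 -0.2216  0.012 ]
 [ 0.6046 -0.2274  0.012 ]]
```

```bash
cat >> meas.py <<'E'
def yaws(c):
    P=world(c); img=c["img"].astype(int)
    for k in carriers(c):
        g=k[2]; d=np.hypot(P[...,0]-g[0],P[...,1]-g[1])
        m=(d<0.03)&(P[...,2]>0.078)&(P[...,2]<0.118)&(img.max(2)>90)
        q=P[m]; 
        qa=q[:,:2]-g[:2]
        lip=q[(qa[:,0]>0.006)]; st=q[(qa[:,0]<-0.006)]
        a=lip.mean(0);b=st.mean(0);v=a-b
        print(np.round(g,4),len(lip),len(st),"lip",a.round(4),"strap",b.round(4),"yaw",np.degrees(np.arctan2(v[1],v[0])).round(1))
E
python3 - <<'E'
from meas import *
yaws(cap("top"))
S=cap("side"); 
# triangulate grip tops with side
def tri(c,p,S,q):
    o1,w1=rays(c,[p]);o2,w2=rays(S,[q]);A=np.stack([w1[0],-w2[0]],1);t=np.linalg.lstsq(A,o2-o1,rcond=None)[0]
    return o1+t[0]*w1[0],o2+t[1]*w2[0]
# side grip top centres from crop (3.7x)
g=lambda x,y:onz(S,[(220+x/3.7,220+y/3.7)],0.158)[0].round(4)
print("A",g(82,258),"B",g(288,168),"C",g(331,33))
E
```

```text
[0.4885 0.0544 0.1584] 28 35 lip [0.5016 0.051  0.1054] strap [0.4739 0.0579 0.1046] yaw -13.9
[0.4774 0.2685 0.1564] 32 43 lip [0.4926 0.2716 0.1033] strap [0.4645 0.2665 0.103 ] yaw 10.3
[0.4407 0.1621 0.1568] 36 30 lip [0.4536 0.161  0.1048] strap [0.4251 0.1646 0.1037] yaw -7.1
[0.3968 0.2503 0.1572] 37 13 lip [0.4073 0.2421 0.1014] strap [0.382  0.2582 0.104 ] yaw -32.6
[0.3526 0.1612 0.1579] 0 8 lip [nan nan nan] strap [0.3453 0.1534 0.1046] yaw nan
A [0.4754 0.274  0.158 ] B [0.4383 0.1679 0.158 ] C [0.4857 0.0591 0.158 ]meas.py:26: RuntimeWarning: Mean of empty slice.
  a=lip.mean(0);b=st.mean(0);v=a-b
  ret = um.true_divide(
```

```bash
cat > plan.py <<'E'
import sys
from h import *
def plan(x,y,z,yaw,step=0.045,n=None):
    s=r.get_state(); from scipy.spatial.transform import Rotation as Ro
    R=Ro.from_euler("xyz",s["eef_rot"],degrees=True); p=s["tcp_pos"]
    G=Ro.from_euler("xyz",[180,0,yaw],degrees=True); g=np.array([x,y,z])
    print("t %.2f"%s["time_s"],"tcp",p.round(4),"rot",s["eef_rot"].round(1),"F",s["contact_force"].round(1),"w %.4f"%s["gripper_width"])
    rv=np.degrees((R.inv()*G).as_rotvec())
    k=n or int(max(np.ceil(np.linalg.norm(g-p)/step),np.ceil(np.linalg.norm(rv)/8),np.ceil(np.abs(R.inv().apply(g-p)).max()/0.04),1))
    for i in range(k):
        Ri=R*Ro.from_rotvec(np.radians(rv*i/k)); d=Ri.inv().apply((g-p)/k)/0.04
        print(i,d.round(2).tolist(),(rv/k/8).round(2).tolist())
if __name__=="__main__":
    a=[float(v) for v in sys.argv[1:]]
    plan(*a[:4],n=int(a[4]) if len(a)>4 else None)
E
python3 plan.py .42 -.4 .30 -130
```

```text
t 0.40 tcp [ 0.2389 -0.6312  0.2117] rot [ 180.    -0.  -159.3] F [ 0.5 -0.3 -0.2] w 0.0878
0 [-0.9, 0.54, -0.32] [0.0, 0.0, -0.52]
1 [-0.93, 0.48, -0.32] [0.0, 0.0, -0.52]
2 [-0.97, 0.41, -0.32] [0.0, 0.0, -0.52]
3 [-0.99, 0.34, -0.32] [0.0, 0.0, -0.52]
4 [-1.02, 0.26, -0.32] [0.0, 0.0, -0.52]
5 [-1.03, 0.19, -0.32] [0.0, 0.0, -0.52]
6 [-1.04, 0.11, -0.32] [0.0, 0.0, -0.52]
```

Call:
apply_moves(targets=[[[-0.9,0.5,-0.3],[0,0,-0.5],40],[[-0.9,0.5,-0.3],[0,0,-0.5],40],[[-0.95,0.4,-0.3],[0,0,-0.5],40],[[-0.95,0.35,-0.3],[0,0,-0.5],40],[[-1,0.25,-0.3],[0,0,-0.5],40]])

```text
time_s: 0.9
tcp_pos: [0.3652, -0.4673, 0.2697]
eef_rot: [179.6, -0.0, -139.1]
contact_force: [0.8, -0.8, -0.3]
gripper_width: 0.0535
```

```bash
python3 plan.py .47 -.2 .30 -120
```

```text
t 0.90 tcp [ 0.3652 -0.4673  0.2697] rot [ 179.6   -0.  -139.1] F [ 0.8 -0.8 -0.3] w 0.0535
0 [-0.91, 0.48, -0.11] [0.01, 0.0, -0.34]
1 [-0.93, 0.43, -0.11] [0.01, 0.0, -0.34]
2 [-0.95, 0.39, -0.11] [0.01, 0.0, -0.34]
3 [-0.97, 0.34, -0.11] [0.01, 0.0, -0.34]
4 [-0.98, 0.3, -0.11] [0.01, 0.0, -0.34]
5 [-0.99, 0.25, -0.11] [0.01, 0.0, -0.34]
6 [-1.01, 0.2, -0.11] [0.01, 0.0, -0.34]
```

Call:
apply_moves(targets=[[[-0.9,0.5,-0.1],[0,0,-0.4],40],[[-0.95,0.4,-0.1],[0,0,-0.4],40],[[-0.95,0.4,-0.1],[0,0,-0.4],40],[[-1,0.3,-0.1],[0,0,-0.4],40],[[-1,0.3,-0.1],[0,0,-0.4],40]])

```text
time_s: 1.4
tcp_pos: [0.4424, -0.2665, 0.2928]
eef_rot: [179.9, 0.1, -122.3]
contact_force: [1.0, -0.1, 0.3]
gripper_width: 0.0402
```

```bash
python3 plan.py .488 .056 .26 -104; python3 - <<'E'
from meas import *
c=cap("top"); cv2.imwrite("pics/top1.png",c["img"]); yaws(c)
cv2.imwrite("pics/side1.png",cap("side")["img"])
E
```

```text
t 1.40 tcp [ 0.4424 -0.2665  0.2928] rot [ 1.799e+02  1.000e-01 -1.223e+02] F [ 1.  -0.1  0.3] w 0.0402
0 [-0.93, 0.42, 0.11] [0.0, 0.0, -0.29]
1 [-0.94, 0.38, 0.1] [0.0, 0.0, -0.29]
2 [-0.96, 0.34, 0.1] [0.0, 0.0, -0.29]
3 [-0.97, 0.3, 0.1] [0.0, 0.0, -0.29]
4 [-0.98, 0.27, 0.1] [0.0, 0.0, -0.29]
5 [-0.99, 0.23, 0.1] [0.0, 0.0, -0.29]
6 [-1.0, 0.19, 0.1] [0.0, 0.0, -0.29]
7 [-1.01, 0.15, 0.1] [0.0, 0.0, -0.29]
[0.4884 0.0547 0.158 ] 27 35 lip [0.5016 0.0509 0.105 ] strap [0.4739 0.0579 0.1045] yaw -14.2
[0.4771 0.2687 0.1564] 32 44 lip [0.4926 0.2715 0.104 ] strap [0.4644 0.2666 0.1031] yaw 9.8
[0.4409 0.1612 0.157 ] 36 30 lip [0.4535 0.161  0.1052] strap [0.4251 0.1645 0.1042] yaw -7.1
[0.3967 0.2503 0.1571] 37 13 lip [0.4074 0.2418 0.1002] strap [0.3819 0.2584 0.103 ] yaw -33.1
[0.352  0.1611 0.1577] 2 7 lip [0.3583 0.1487 0.1016] strap [0.3453 0.1546 0.1069] yaw -24.5
```

View pics/top1.png

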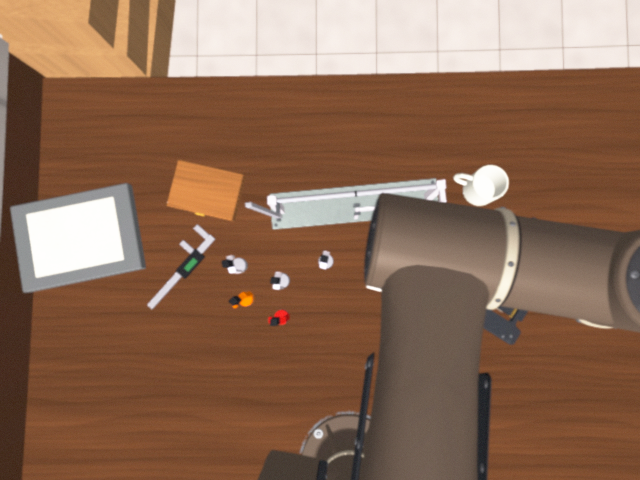

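View pics/side1.png

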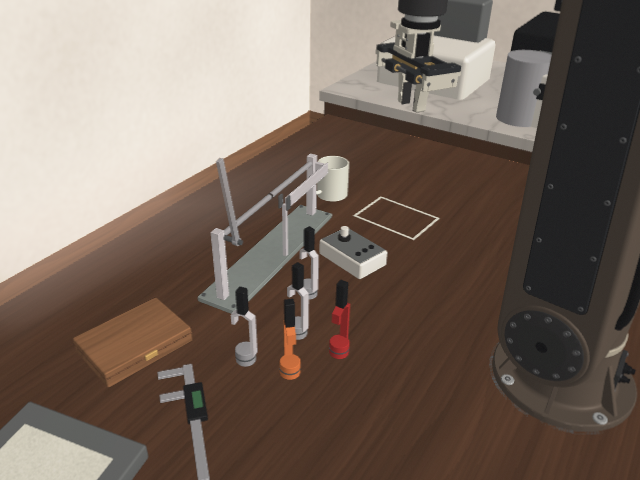

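The top view shows three grey carriers, A at px (234,265), B (280,281) and C (326,261). The orange one (242,300) and the red one (279,318) are the look-alikes. Crop s2 confirmed that A, B and C have bare steel hooks with the mouth facing away from the robot. With the arm moved away, no fourth carrier appears. I'm going to C first.

Call:
apply_moves(targets=[[[-0.95,0.4,0.1],[0,0,-0.3],40],[[-0.95,0.4,0.1],[0,0,-0.3],40],[[-0.95,0.35,0.1],[0,0,-0.3],40],[[-1,0.3,0.1],[0,0,-0.3],40],[[-1,0.3,0.1],[0,0,-0.3],40]])

```text
time_s: 2.0
tcp_pos: [0.4705, -0.0567, 0.2748]
eef_rot: [-179.8, 0.2, -110.1]
contact_force: [1.4, -0.3, 0.8]
gripper_width: 0.0401
```

```bash
python3 plan.py .488 .056 .25 -104
```

```text
t 2.00 tcp [ 0.4705 -0.0567  0.2748] rot [-179.8    0.2 -110.1] F [ 1.4 -0.3  0.8] w 0.0401
0 [-0.93, 0.19, 0.21] [-0.01, 0.01, -0.25]
1 [-0.94, 0.15, 0.21] [-0.01, 0.01, -0.25]
2 [-0.94, 0.12, 0.21] [-0.01, 0.01, -0.25]
```

Call:
apply_moves(targets=[[[-0.95,0.2,0.2],[0,0,-0.25],40],[[-0.95,0.15,0.2],[0,0,-0.25],40],[[-0.95,0.15,0.2],[0,0,-0.25],40],[[0,0,0],[0,0,0],40]])

```text
time_s: 2.4
tcp_pos: [0.487, 0.0654, 0.2509]
eef_rot: [-179.7, 0.3, -103.6]
contact_force: [-0.5, -0.7, -0.5]
gripper_width: 0.0398
```

```bash
python3 plan.py .488 .056 .21 -104;python3 plan.py .488 .056 .14 -104
```

```text
t 2.40 tcp [0.487  0.0654 0.2509] rot [-179.7    0.3 -103.6] F [-0.5 -0.7 -0.5] w 0.0398
0 [0.11, -0.04, 0.51] [-0.02, 0.02, 0.03]
1 [0.11, -0.04, 0.51] [-0.02, 0.02, 0.03]
t 2.40 tcp [0.487  0.0654 0.2509] rot [-179.7    0.3 -103.6] F [-0.5 -0.7 -0.5] w 0.0398
0 [0.08, -0.02, 0.92] [-0.01, 0.01, 0.02]
1 [0.08, -0.02, 0.92] [-0.01, 0.01, 0.02]
2 [0.08, -0.02, 0.92] [-0.01, 0.01, 0.02]
```

Call:
apply_moves(targets=[[[0.22,-0.05,0.5],[0,0,0],44],[[0,0,0.4],[0,0,0],44],[[0,0,0],[0,0,0],44]])

```text
time_s: 2.7
tcp_pos: [0.4875, 0.0569, 0.2144]
eef_rot: [-179.6, 0.3, -103.5]
contact_force: [0.1, 0.3, 0.4]
gripper_width: 0.0441
```

```bash
python3 plan.py .488 .056 .14 -104; python3 - <<'E'
from h import *
cv2.imwrite("pics/s3.png",cap("side")["img"][120:420,150:450])
E
```

```text
t 2.70 tcp [0.4875 0.0569 0.2144] rot [-179.6    0.3 -103.5] F [0.1 0.3 0.4] w 0.0441
0 [0.01, -0.0, 0.93] [-0.02, 0.02, 0.03]
1 [0.01, -0.0, 0.93] [-0.02, 0.02, 0.03]
```

View pics/s3.png

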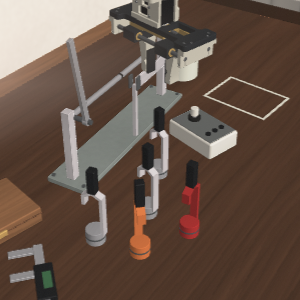

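```bash
python3 - <<'E'
from h import *
c=cap("side"); print(proj(c,[[.4875,.0569,.2144],[.488,.0555,.158],[.4875,.0569,.1974]]), proj(cap("top"),[[.4875,.0569,.2144],[.488,.0555,.158]]))
crop(c,220,80,400,260,3.3,"pics/s4.png"); cv2.imwrite("pics/top2.png",cap("top")["img"])
E
```

```text
[[309.61940704 202.18216028]
 [309.4752303  227.70159757]
 [309.51819813 210.15066336]] [[321.62741317 257.07286921]
 [323.3024006  258.03590044]]
```

View pics/s4.png

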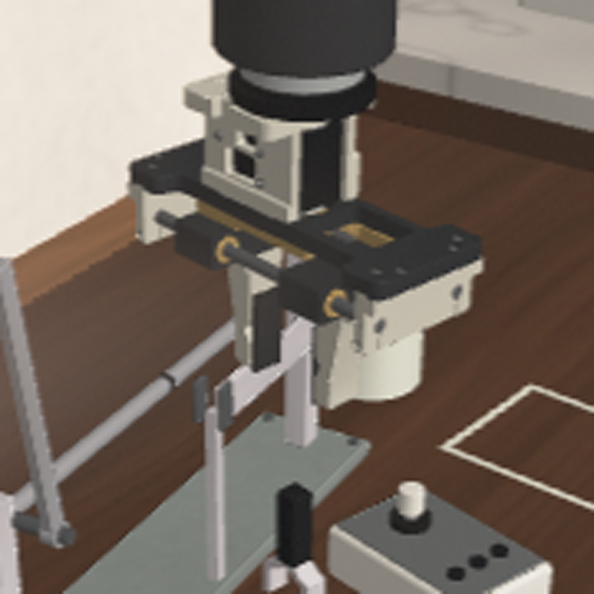

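View pics/top2.png

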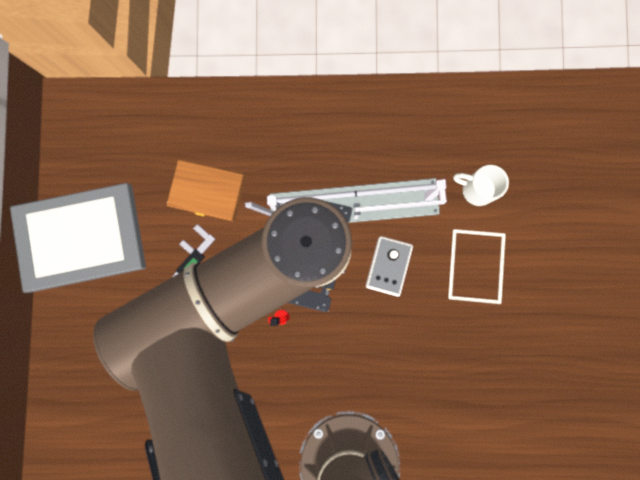

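```bash
python3 - <<'E'
from meas import *
print(r.get_state()["tcp_pos"], r.nose_length)
c=cap("side");P=world(c)
d=np.hypot(P[...,0]-.4875,P[...,1]-.057)
for lo in np.arange(.15,.30,.01):
    m=(d<.07)&(P[...,2]>lo)&(P[...,2]<lo+.01)
    q=P[m]; print(lo.round(2),m.sum(), q.mean(0).round(3) if len(q) else "", q.min(0).round(3) if len(q) else "", q.max(0).round(3) if len(q) else "")
E
```

```text
[0.48913325 0.05747875 0.21705502] 0.017
0.15 64 [0.487 0.06  0.155] [0.479 0.048 0.15 ] [0.497 0.068 0.159]
0.16 0   
0.17 0   
0.18 0   
0.19 0   
0.2 0   
0.21 0   
0.22 0   
0.23 106 [0.487 0.064 0.236] [0.45  0.046 0.231] [0.529 0.081 0.24 ]
0.24 142 [0.487 0.064 0.245] [0.449 0.043 0.24 ] [0.529 0.08  0.25 ]
0.25 138 [0.487 0.064 0.255] [0.448 0.045 0.25 ] [0.529 0.079 0.26 ]
0.26 131 [0.488 0.065 0.265] [0.448 0.043 0.26 ] [0.532 0.08  0.27 ]
0.27 138 [0.492 0.065 0.275] [0.447 0.043 0.27 ] [0.531 0.081 0.28 ]
0.28 87 [0.495 0.066 0.284] [0.446 0.043 0.28 ] [0.536 0.081 0.29 ]
0.29 45 [0.506 0.059 0.295] [0.439 0.038 0.29 ] [0.533 0.085 0.3  ]
```

Call:
apply_moves(targets=[[[0,0,0.5],[0,0,0],44],[[0,0,0.5],[0,0,0],44],[[0,0,0],[0,0,0],44],[[0,0,0],[0,0,0],44]])

```text
time_s: 3.35
tcp_pos: [0.492, 0.058, 0.1803]
eef_rot: [-179.1, 0.7, -103.5]
contact_force: [0.5, 0.8, 0.8]
gripper_width: 0.0438
```

```bash
cat > tip.py <<'E'
from meas import *
s=r.get_state();p=s["tcp_pos"];print(p.round(4),s["eef_rot"].round(1),s["contact_force"].round(1),s["gripper_width"],s["time_s"])
c=cap("side");P=world(c)
d=np.hypot(P[...,0]-p[0],P[...,1]-p[1])
for lo in np.arange(.10,.30,.01):
    m=(d<.07)&(P[...,2]>lo)&(P[...,2]<lo+.01)
    q=P[m]
    if len(q): print(lo.round(2),m.sum(), q.mean(0).round(3), q.min(0).round(3) , q.max(0).round(3) )
u,v=proj(c,[p])[0].astype(int)
crop(c,max(u-80,0),max(v-80,0),u+80,v+80,3.7,"pics/tip_%d.png"%(s["time_s"]*100)); print("pics/tip_%d.png"%(s["time_s"]*100))
E
python3 tip.py
```

```text
[0.492  0.058  0.1803] [-179.1    0.7 -103.5] [0.5 0.8 0.8] 0.04376358159776982 3.35
0.1 73 [0.482 0.061 0.104] [0.469 0.05  0.1  ] [0.509 0.07  0.11 ]
0.11 48 [0.486 0.062 0.115] [0.479 0.052 0.11 ] [0.499 0.068 0.12 ]
0.12 49 [0.486 0.062 0.125] [0.478 0.051 0.12 ] [0.498 0.07  0.13 ]
0.13 40 [0.486 0.063 0.135] [0.479 0.053 0.13 ] [0.496 0.07  0.14 ]
0.14 49 [0.485 0.061 0.145] [0.478 0.05  0.141] [0.496 0.067 0.15 ]
0.15 65 [0.487 0.059 0.155] [0.479 0.047 0.15 ] [0.496 0.067 0.159]
0.19 61 [0.492 0.063 0.198] [0.453 0.043 0.194] [0.532 0.079 0.2  ]
0.2 128 [0.488 0.065 0.205] [0.451 0.043 0.2  ] [0.532 0.081 0.21 ]
0.21 128 [0.489 0.065 0.215] [0.451 0.046 0.21 ] [0.531 0.081 0.22 ]
0.22 118 [0.491 0.065 0.225] [0.452 0.044 0.22 ] [0.536 0.082 0.23 ]
0.23 120 [0.49  0.067 0.235] [0.449 0.047 0.23 ] [0.536 0.082 0.24 ]
0.24 106 [0.495 0.066 0.244] [0.448 0.042 0.24 ] [0.538 0.081 0.25 ]
0.25 43 [0.51  0.059 0.254] [0.439 0.039 0.25 ] [0.535 0.086 0.26 ]
0.26 125 [0.492 0.086 0.267] [0.44  0.042 0.26 ] [0.551 0.109 0.27 ]
0.27 308 [0.493 0.088 0.275] [0.437 0.032 0.27 ] [0.559 0.11  0.28 ]
0.28 409 [0.489 0.08  0.284] [0.44  0.044 0.28 ] [0.554 0.11  0.29 ]
0.29 346 [0.48  0.071 0.296] [0.423 0.035 0.29 ] [0.56  0.099 0.3  ]
pics/tip_335.png
```

```bash
python3 plan.py .488 .056 .14 -104 1; python3 plan.py .488 .056 .109 -104 2
```

```text
t 3.40 tcp [0.4919 0.0581 0.1802] rot [-179.1    0.7 -103.5] F [-0.5  0.5  0.4] w 0.0442
0 [0.08, 0.1, 1.0] [-0.12, 0.08, 0.06]
t 3.40 tcp [0.4919 0.0581 0.1802] rot [-179.1    0.7 -103.5] F [-0.5  0.5  0.4] w 0.0442
0 [0.05, 0.06, 0.89] [-0.06, 0.04, 0.03]
1 [0.04, 0.05, 0.89] [-0.06, 0.04, 0.03]
```

View pics/tip_335.png

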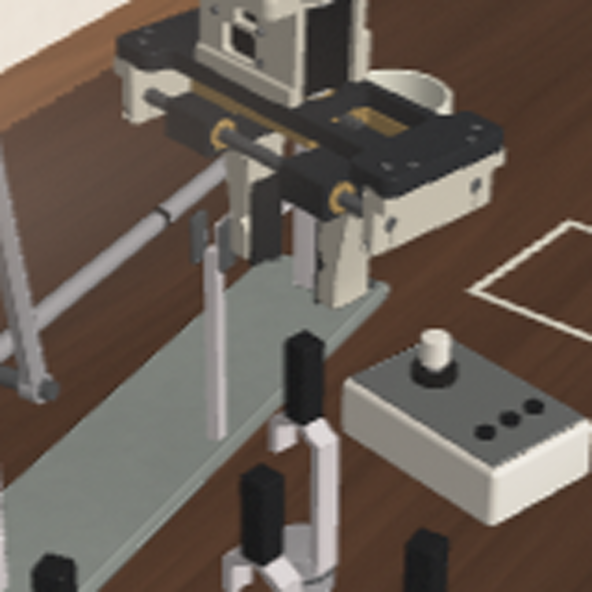

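The fingertips are about 35 mm above the grip top, near crop px (300,290). That is about 30 mm higher than the reported TCP says, so I'll work from the observed tip (tip z ≈ TCP + 0.014).

Call:
apply_moves(targets=[[[0.1,0.1,0.5],[-0.1,0.1,0.06],44],[[0,0,0.3],[0,0,0],44],[[0,0,0],[0,0,0],44]])

```text
time_s: 3.7
tcp_pos: [0.489, 0.0557, 0.1494]
eef_rot: [-179.7, 0.0, -104.0]
contact_force: [-1.4, 0.1, 0.2]
gripper_width: 0.0443
```

```bash
python3 tip.py;python3 plan.py .488 .056 .109 -104
```

```text
[0.489  0.0557 0.1494] [-179.7    0.  -104. ] [-1.4  0.1  0.2] 0.044290159088097865 3.7
0.1 73 [0.483 0.061 0.105] [0.468 0.05  0.101] [0.509 0.068 0.109]
0.11 49 [0.487 0.062 0.115] [0.478 0.052 0.11 ] [0.5   0.068 0.12 ]
0.12 43 [0.486 0.062 0.125] [0.479 0.054 0.121] [0.498 0.068 0.13 ]
0.13 47 [0.486 0.062 0.135] [0.479 0.051 0.13 ] [0.496 0.069 0.14 ]
0.14 41 [0.485 0.062 0.145] [0.478 0.05  0.14 ] [0.496 0.069 0.15 ]
0.15 62 [0.487 0.061 0.155] [0.48  0.048 0.15 ] [0.496 0.068 0.159]
0.16 73 [0.49  0.061 0.167] [0.45  0.043 0.162] [0.529 0.078 0.17 ]
0.17 113 [0.485 0.063 0.175] [0.45  0.041 0.17 ] [0.529 0.078 0.18 ]
0.18 132 [0.486 0.063 0.185] [0.448 0.041 0.18 ] [0.53  0.079 0.19 ]
0.19 110 [0.489 0.064 0.195] [0.449 0.042 0.19 ] [0.531 0.079 0.2  ]
0.2 114 [0.491 0.064 0.205] [0.447 0.045 0.2  ] [0.532 0.078 0.21 ]
0.21 78 [0.497 0.064 0.214] [0.447 0.041 0.21 ] [0.534 0.081 0.22 ]
0.22 36 [0.508 0.054 0.225] [0.441 0.038 0.22 ] [0.532 0.082 0.23 ]
0.23 127 [0.495 0.086 0.236] [0.436 0.046 0.231] [0.552 0.109 0.24 ]
0.24 308 [0.492 0.086 0.245] [0.435 0.031 0.24 ] [0.554 0.109 0.25 ]
0.25 395 [0.486 0.078 0.254] [0.435 0.042 0.25 ] [0.553 0.109 0.26 ]
0.26 359 [0.478 0.07  0.266] [0.424 0.037 0.26 ] [0.558 0.097 0.27 ]
0.27 438 [0.482 0.068 0.274] [0.419 0.034 0.27 ] [0.559 0.098 0.28 ]
0.28 255 [0.497 0.067 0.285] [0.466 0.035 0.28 ] [0.542 0.085 0.29 ]
0.29 214 [0.493 0.066 0.295] [0.466 0.035 0.29 ] [0.542 0.085 0.3  ]
pics/tip_370.png
t 3.75 tcp [0.4892 0.0558 0.15  ] rot [-179.7    0.  -104. ] F [ 0.1 -0.   0.2] w 0.0440
0 [0.0, 0.02, 0.51] [-0.02, 0.0, 0.0]
1 [0.0, 0.02, 0.51] [-0.02, 0.0, 0.0]
```

Call:
apply_moves(targets=[[[0,0,0.5],[0,0,0],44],[[0,0,0.5],[0,0,0],44],[[0,0,0],[0,0,0],44]])

```text
time_s: 4.05
tcp_pos: [0.4914, 0.0565, 0.1114]
eef_rot: [-179.4, 0.1, -103.9]
contact_force: [-0.9, -0.5, -0.5]
gripper_width: 0.0444
```

```bash
python3 tip.py|head -1;python3 plan.py .488 .056 .109 -104
```

```text
[0.4914 0.0565 0.1114] [-1.794e+02  1.000e-01 -1.039e+02] [-0.9 -0.5 -0.5] 0.04437121155457989 4.05
t 4.10 tcp [0.4923 0.0567 0.1127] rot [-179.4    0.2 -103.9] F [0.2 0.5 0.8] w 0.0440
0 [0.04, 0.1, 0.09] [-0.08, 0.02, 0.02]
```

Call:
apply_moves(targets=[[[0.04,0.1,0.05],[-0.08,0,0],44],[[0,0,0],[0,0,0],30],[[0,0,0],[0,0,0],20],[[0,0,0],[0,0,0],10],[[0,0,0],[0,0,0],10]], squeeze=20)

```text
time_s: 4.6
tcp_pos: [0.49, 0.057, 0.1147]
eef_rot: [-179.8, 0.4, -103.8]
contact_force: [-0.3, 1.2, -0.0]
gripper_width: 0.0177
```

```bash
python3 tip.py|sed -n '1p;$p'
```

```text
[0.49   0.057  0.1147] [-179.8    0.4 -103.8] [-0.3  1.2 -0. ] 0.017705974051218824 4.6
pics/tip_459.png
```

Call:
apply_moves(targets=[[[0,0,0],[0,0,0],10],[[0,0,0],[0,0,0],10]])

```text
time_s: 4.85
tcp_pos: [0.4899, 0.057, 0.1147]
eef_rot: [-179.8, 0.4, -103.8]
contact_force: [-1.1, 0.0, -0.1]
gripper_width: 0.0162
```

```bash
python3 tip.py|sed -n '1p;$p'; mv pics/tip_479.png pics/x.png; python3 plan.py .495 .056 .17 -104
```

```text
[0.4899 0.057  0.1147] [-179.8    0.4 -103.8] [-1.1  0.  -0.1] 0.01623444156912047 4.85
pics/tip_484.png
t 4.90 tcp [0.4899 0.057  0.1147] rot [-179.8    0.4 -103.8] F [-0.1  0.8 -0.1] w 0.0164
0 [-0.01, -0.07, -0.69] [-0.01, 0.02, 0.01]
1 [-0.01, -0.07, -0.69] [-0.01, 0.02, 0.01]mv: cannot stat 'pics/tip_479.png': No such file or directory
```

```bash
ls pics
```

```text
s1.png
s2.png
s3.png
s4.png
side0.png
side1.png
t1.png
t2.png
tip_335.png
tip_370.png
tip_405.png
tip_459.png
tip_484.png
top0.png
top1.png
top2.png
```

Call:
apply_moves(targets=[[[0,0,-0.5],[0,0,0],10],[[0,0,-0.7],[0,0,0],10],[[0,0,-0.7],[0,0,0],10],[[0,0,-0.3],[0,0,0],10],[[0,0,0],[0,0,0],10]])

```text
time_s: 5.4
tcp_pos: [0.4867, 0.0556, 0.2027]
eef_rot: [179.8, 0.1, -103.9]
contact_force: [0.3, 1.0, -3.1]
gripper_width: 0.0158
```

```bash
python3 tip.py|sed -n '1p;$p'; python3 plan.py .5548 .0373 .202 -84.7 4
```

```text
[0.4867 0.0556 0.2027] [ 1.798e+02  1.000e-01 -1.039e+02] [ 0.3  1.  -3.1] 0.01577650142487412 5.4
pics/tip_540.png
t 5.45 tcp [0.4863 0.0555 0.2019] rot [ 1.798e+02  1.000e-01 -1.039e+02] F [-0.  -0.2 -2.6] w 0.0159
0 [0.01, -0.44, -0.0] [0.01, 0.0, -0.6]
1 [0.04, -0.44, -0.0] [0.01, 0.0, -0.6]
2 [0.08, -0.44, -0.0] [0.01, 0.0, -0.6]
3 [0.12, -0.43, -0.0] [0.01, 0.0, -0.6]
```

Lifted: the force reads -3 N, about a 0.3 kg load. Next I turn it to the rail and approach.

Call:
apply_moves(targets=[[[0,-0.45,0],[0,0,-0.6],10],[[0.05,-0.45,0],[0,0,-0.6],10],[[0.1,-0.45,0],[0,0,-0.6],10],[[0.1,-0.4,0],[0,0,-0.6],10],[[0,0,0],[0,0,0],10]])

```text
time_s: 5.95
tcp_pos: [0.5532, 0.0362, 0.1941]
eef_rot: [179.3, 0.2, -83.9]
contact_force: [0.9, -0.0, -3.5]
gripper_width: 0.0158
```

```bash
python3 tip.py|sed -n '1p;$p'; python3 plan.py .6245 .0437 .202 -84.7; python3 - <<'E'
from h import *
crop(cap("side"),200,100,360,260,3.7,"pics/a1.png")
E
```

```text
[0.5532 0.0362 0.1941] [179.3   0.2 -83.9] [ 0.9 -0.  -3.5] 0.015836058302981723 5.95
pics/tip_595.png
t 6.00 tcp [0.552  0.0363 0.1938] rot [179.2   0.2 -84.1] F [-0.7  0.7 -3.6] w 0.0162
0 [0.0, -0.91, -0.12] [0.05, 0.01, 0.04]
1 [-0.0, -0.91, -0.11] [0.05, 0.01, 0.04]
```

View pics/a1.png

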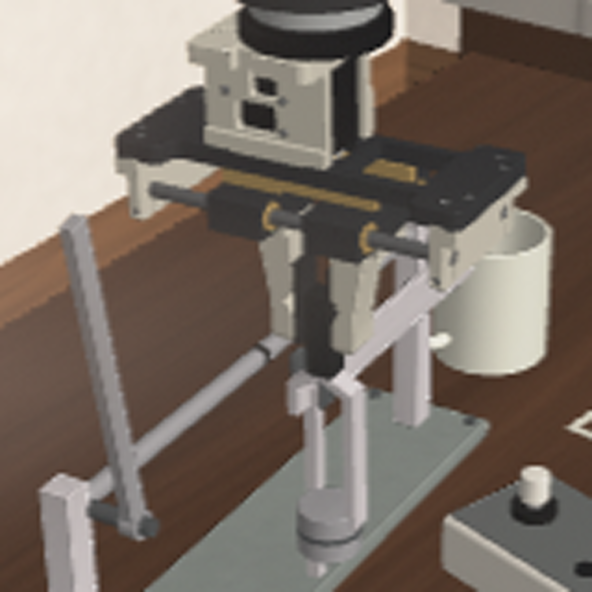

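Call:
apply_moves(targets=[[[0,0,-0.3],[0.1,0,0.1],10],[[0,-0.4,-0.1],[0,0,0],10],[[0,-0.4,-0.1],[0,0,0],10],[[0,0,0],[0,0,0],10]])

```text
time_s: 6.45
tcp_pos: [0.5814, 0.0395, 0.2165]
eef_rot: [-179.9, 0.2, -85.3]
contact_force: [0.3, -0.2, -3.4]
gripper_width: 0.0158
```

```bash
python3 plan.py .6245 .0437 .202 -84.7; python3 - <<'E'
from h import *
crop(cap("side"),200,100,360,260,3.7,"pics/a2.png")
E
```

```text
t 6.45 tcp [0.5814 0.0395 0.2165] rot [-179.9    0.2  -85.3] F [ 0.3 -0.2 -3.4] w 0.0158
0 [-0.01, -0.54, 0.18] [-0.01, 0.01, -0.04]
1 [-0.01, -0.54, 0.18] [-0.01, 0.01, -0.04]
```

View pics/a2.png

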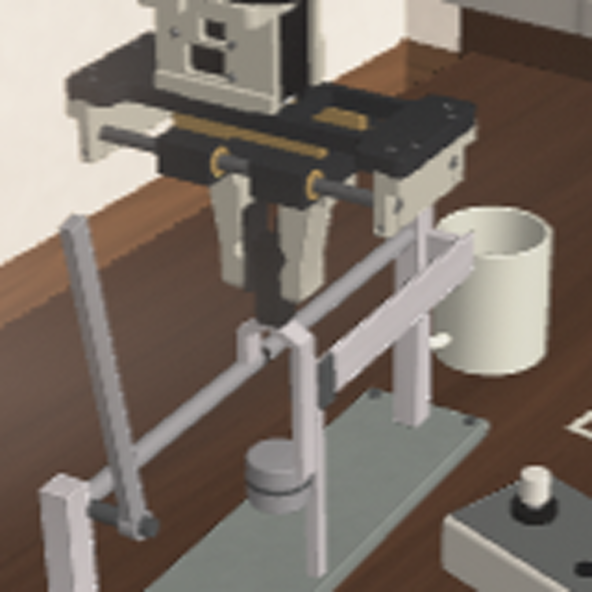

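Call:
apply_moves(targets=[[[0,-0.55,0.15],[0,0,0],10],[[0,-0.5,0.1],[0,0,0],10],[[0,0,0],[0,0,0],10]])

```text
time_s: 6.8
tcp_pos: [0.6203, 0.0434, 0.2082]
eef_rot: [-179.8, 0.3, -85.4]
contact_force: [-0.1, -0.5, -3.3]
gripper_width: 0.0159
```

```bash
python3 plan.py .6245 .0437 .202 -84.7; python3 - <<'E'
from h import *
crop(cap("side"),200,100,360,260,3.7,"pics/a3.png")
crop(cap("top"),240,140,400,260,5,"pics/a3t.png")
E
```

```text
t 6.80 tcp [0.6203 0.0434 0.2082] rot [-179.8    0.3  -85.4] F [-0.1 -0.5 -3.3] w 0.0159
0 [0.0, -0.11, 0.15] [-0.02, 0.03, -0.09]
```

View pics/a3.png

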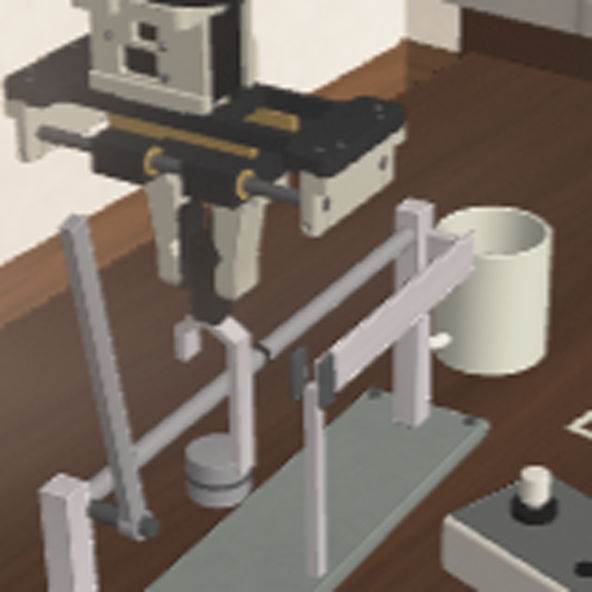

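The lip, at crop px (185,340), is beyond the rail and the strap (240,400) is on the near side. I'm lowering now.

Call:
apply_moves(targets=[[[0,-0.1,0.3],[0,0,-0.1],10],[[0,0,0.3],[0,0,0],10],[[0,0,0.2],[0,0,0],10],[[0,0,0],[0,0,0],10]])

```text
time_s: 7.3
tcp_pos: [0.6205, 0.0437, 0.1746]
eef_rot: [-179.8, 0.3, -84.6]
contact_force: [0.5, -0.2, -3.9]
gripper_width: 0.0158
```

```bash
python3 plan.py .6245 .0437 .167 -84.7; python3 - <<'E'
from h import *
crop(cap("side"),200,100,360,260,3.7,"pics/a4.png")
E
```

```text
t 7.30 tcp [0.6205 0.0437 0.1746] rot [-179.8    0.3  -84.6] F [ 0.5 -0.2 -3.9] w 0.0158
0 [0.01, -0.1, 0.19] [-0.02, 0.04, 0.02]
```

View pics/a4.png

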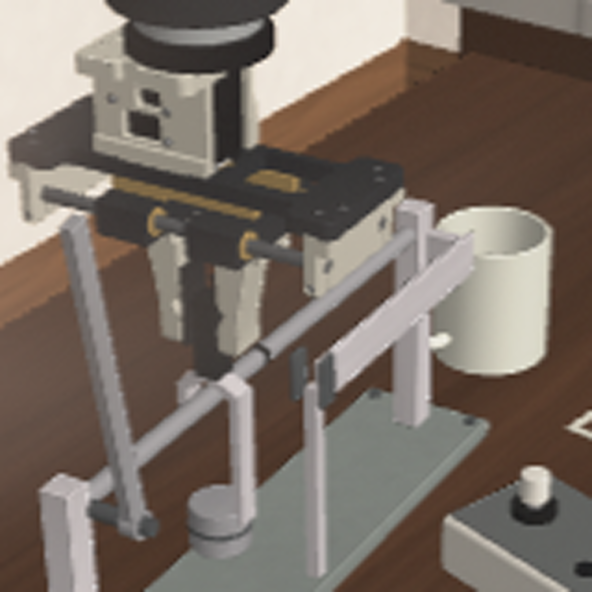

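Call:
apply_moves(targets=[[[0,-0.1,0.1],[0,0,0],10],[[0,0,0.1],[0,0,0],10],[[0,0,0],[0,0,0],10]])

```text
time_s: 7.65
tcp_pos: [0.6255, 0.0442, 0.1672]
eef_rot: [-179.7, 0.3, -84.6]
contact_force: [-1.0, -0.4, -2.7]
gripper_width: 0.0163
```

```bash
python3 plan.py .6245 .0437 .167 -84.7
```

```text
t 7.65 tcp [0.6255 0.0442 0.1672] rot [-179.7    0.3  -84.6] F [-1.  -0.4 -2.7] w 0.0163
0 [0.01, 0.03, 0.0] [-0.03, 0.04, 0.02]
```

```bash
python3 plan.py .6429 -.1554 .168 -84.7 8
```

```text
t 7.65 tcp [0.6255 0.0442 0.1672] rot [-179.7    0.3  -84.6] F [-1.  -0.4 -2.7] w 0.0163
0 [0.63, 0.0, -0.01] [-0.0, 0.0, 0.0]
1 [0.63, 0.0, -0.01] [-0.0, 0.0, 0.0]
2 [0.63, 0.0, -0.01] [-0.0, 0.0, 0.0]
3 [0.63, 0.0, -0.0] [-0.0, 0.0, 0.0]
4 [0.63, 0.0, -0.0] [-0.0, 0.0, 0.0]
5 [0.63, 0.0, -0.0] [-0.0, 0.0, 0.0]
6 [0.63, 0.0, -0.0] [-0.0, 0.0, 0.0]
7 [0.63, 0.0, -0.0] [-0.0, 0.0, 0.0]
```

Call:
apply_moves(targets=[[[0.6,0,0],[0,0,0],10],[[0.6,0,0],[0,0,0],10],[[0,0,0],[0,0,0],10]])

```text
time_s: 7.95
tcp_pos: [0.6307, -0.004, 0.1671]
eef_rot: [-179.7, 0.3, -84.5]
contact_force: [-0.1, -0.4, -1.7]
gripper_width: 0.016
```

```bash
python3 plan.py .6429 -.1554 .168 -84.7 6
```

```text
t 7.95 tcp [ 0.6307 -0.004   0.1671] rot [-179.7    0.3  -84.5] F [-0.1 -0.4 -1.7] w 0.0160
0 [0.63, 0.01, -0.01] [-0.01, 0.01, 0.01]
1 [0.63, 0.01, -0.01] [-0.01, 0.01, 0.01]
2 [0.63, 0.01, -0.01] [-0.01, 0.01, 0.01]
3 [0.63, 0.01, -0.01] [-0.01, 0.01, 0.01]
4 [0.63, 0.01, -0.0] [-0.01, 0.01, 0.01]
5 [0.63, 0.01, -0.0] [-0.01, 0.01, 0.01]
```

Call:
apply_moves(targets=[[[0.5,0,-0.05],[0,0,0],10],[[0.6,0,0],[0,0,0],10],[[0.6,0,0],[0,0,0],10],[[0,0,0],[0,0,0],10]])

```text
time_s: 8.35
tcp_pos: [0.6382, -0.0729, 0.1696]
eef_rot: [-179.6, 0.3, -84.4]
contact_force: [0.3, -1.3, -2.4]
gripper_width: 0.0158
```

```bash
python3 plan.py .6429 -.1554 .168 -84.7;  python3 - <<'E'
from h import *
crop(cap("side"),200,100,360,260,3.7,"pics/a5.png")
E
```

```text
t 8.35 tcp [ 0.6382 -0.0729  0.1696] rot [-179.6    0.3  -84.4] F [ 0.3 -1.3 -2.4] w 0.0158
0 [0.69, 0.03, 0.01] [-0.02, 0.01, 0.01]
1 [0.69, 0.03, 0.01] [-0.02, 0.01, 0.01]
2 [0.69, 0.03, 0.01] [-0.02, 0.01, 0.01]
```

View pics/a5.png

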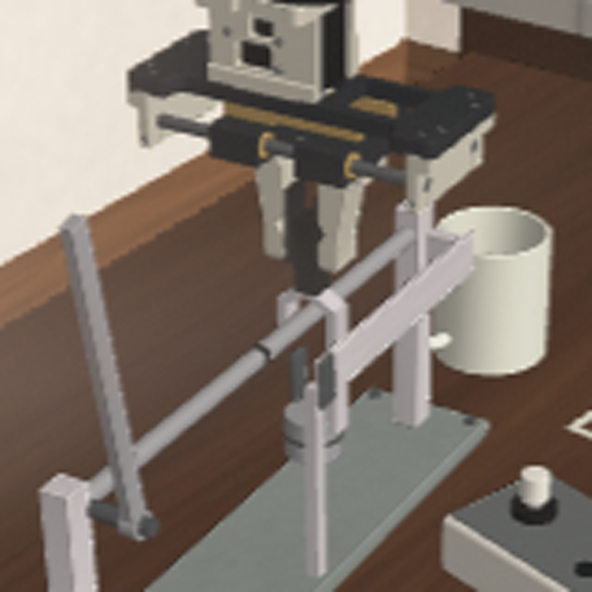

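Call:
apply_moves(targets=[[[0.65,0.05,0],[0,0,0],10],[[0.65,0.05,0],[0,0,0],10],[[0.65,0,0],[0,0,0],10],[[0,0,0],[0,0,0],10]])

```text
time_s: 8.8
tcp_pos: [0.6429, -0.1483, 0.1695]
eef_rot: [-179.5, 0.4, -84.2]
contact_force: [0.5, -0.2, -2.1]
gripper_width: 0.0163
```

```bash
python3 plan.py .6429 -.1554 .1637 -84.7;  python3 - <<'E'
from h import *
crop(cap("side"),200,100,360,260,3.7,"pics/a6.png")
E
```

```text
t 8.80 tcp [ 0.6429 -0.1483  0.1695] rot [-179.5    0.4  -84.2] F [ 0.5 -0.2 -2.1] w 0.0163
0 [0.18, 0.02, 0.14] [-0.06, 0.05, 0.06]
```

View pics/a6.png

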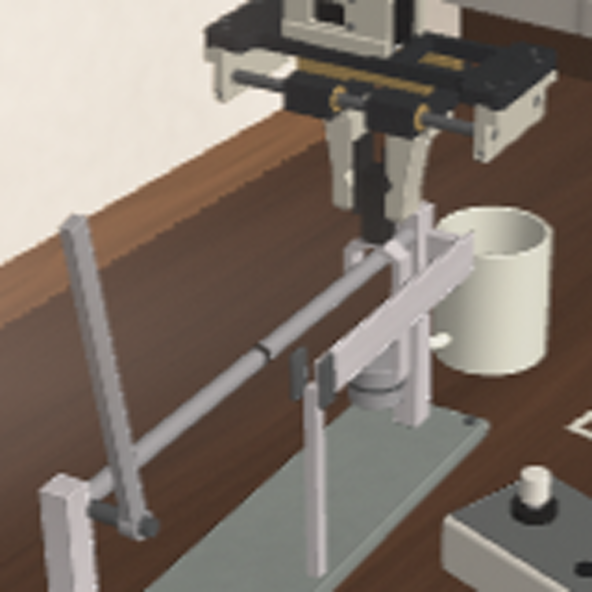

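Call:
apply_moves(targets=[[[0.05,0,0.06],[-0.06,0.05,0],10],[[0,0,0.06],[0,0,0],10],[[0,0,0],[0,0,0],10]])

```text
time_s: 9.15
tcp_pos: [0.6434, -0.1465, 0.1645]
eef_rot: [180.0, -0.0, -84.1]
contact_force: [0.1, 0.0, -2.7]
gripper_width: 0.0158
```

Call:
apply_moves(targets=[[[0,0,0.02],[0,0,0],10],[[0,0,0],[0,0,0],10]])

```text
time_s: 9.35
tcp_pos: [0.6439, -0.1453, 0.1641]
eef_rot: [-180.0, -0.0, -84.0]
contact_force: [0.3, 0.5, -3.0]
gripper_width: 0.0158
```

Call:
apply_moves(targets=[[[0,0,0.05],[0,0,0],10],[[0,0,0],[0,0,0],10]])

```text
time_s: 9.55
tcp_pos: [0.6443, -0.1451, 0.1641]
eef_rot: [-179.9, -0.1, -84.0]
contact_force: [0.3, -0.1, -3.8]
gripper_width: 0.0159
```

Call:
apply_moves(targets=[[[0,0,0.05],[0,0,0],10],[[0,0,0],[0,0,0],10]])

```text
time_s: 9.75
tcp_pos: [0.6445, -0.145, 0.1641]
eef_rot: [-179.8, -0.1, -83.9]
contact_force: [-0.4, -0.3, -2.5]
gripper_width: 0.0159
```

Call:
apply_moves(targets=[[[0,0,0.12],[0,0,0],10],[[0,0,0],[0,0,0],10]])

```text
time_s: 9.95
tcp_pos: [0.6452, -0.1461, 0.1636]
eef_rot: [-179.6, -0.3, -83.8]
contact_force: [-0.8, -0.3, -3.4]
gripper_width: 0.0158
```

```bash
python3 plan.py .6429 -.1554 .1637 -84.7;  python3 - <<'E'
from h import *
crop(cap("side"),250,120,350,220,6,"pics/a7.png")
E
```

```text
t 9.95 tcp [ 0.6452 -0.1461  0.1636] rot [-179.6   -0.3  -83.8] F [-0.8 -0.3 -3.4] w 0.0158
0 [0.22, 0.08, -0.0] [-0.05, -0.04, 0.11]
```

View pics/a7.png

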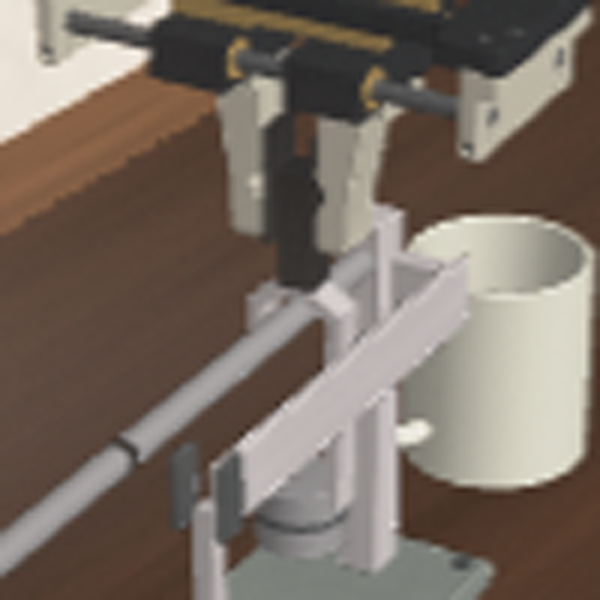

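Call:
apply_moves(targets=[[[0,0,0],[0,0,0],20],[[0,0,0],[0,0,0],30],[[0,0,0],[0,0,0],40],[[0,0,0],[0,0,0],40]])

```text
time_s: 10.4
tcp_pos: [0.6462, -0.146, 0.1626]
eef_rot: [-179.5, -0.3, -83.9]
contact_force: [0.1, -0.5, -0.1]
gripper_width: 0.0371
```

```bash
python3 plan.py .6429 -.1454 .23 -84.7;  python3 - <<'E'
from h import *
crop(cap("side"),250,120,350,220,6,"pics/a8.png")
E
```

```text
t 10.40 tcp [ 0.6462 -0.146   0.1626] rot [-179.5   -0.3  -83.9] F [ 0.1 -0.5 -0.1] w 0.0371
0 [-0.01, 0.03, -0.84] [-0.03, -0.02, 0.05]
1 [-0.01, 0.04, -0.84] [-0.03, -0.02, 0.05]
```

View pics/a8.png

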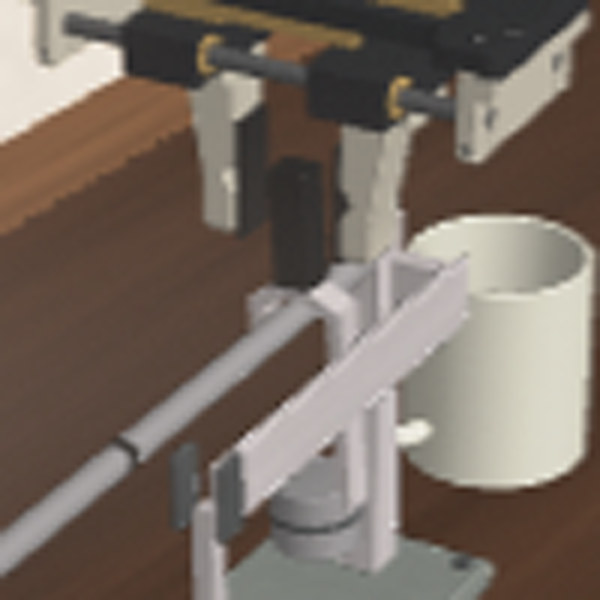

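Call:
apply_moves(targets=[[[0,0,-0.6],[0,0,0],44],[[0,0,-0.9],[0,0,0],44],[[0,0,-0.9],[0,0,0],44],[[0,0,0],[0,0,0],44]])

```text
time_s: 10.85
tcp_pos: [0.6446, -0.1458, 0.2594]
eef_rot: [-179.8, -0.3, -83.9]
contact_force: [0.1, -0.5, 0.5]
gripper_width: 0.0442
```

```bash
python3 plan.py .4405 .163 .25 -97;  python3 - <<'E'
from h import *
crop(cap("side"),200,100,360,260,3.7,"pics/a9.png")
E
```

```text
t 10.85 tcp [ 0.6446 -0.1458  0.2594] rot [-179.8   -0.3  -83.9] F [ 0.1 -0.5  0.5] w 0.0442
0 [-0.91, 0.47, 0.02] [-0.0, -0.0, 0.18]
1 [-0.9, 0.5, 0.02] [-0.0, -0.0, 0.18]
2 [-0.89, 0.52, 0.02] [-0.0, -0.0, 0.18]
3 [-0.87, 0.54, 0.02] [-0.0, -0.0, 0.18]
4 [-0.86, 0.56, 0.02] [-0.0, -0.0, 0.18]
5 [-0.85, 0.58, 0.02] [-0.0, -0.0, 0.18]
6 [-0.83, 0.61, 0.02] [-0.0, -0.0, 0.18]
7 [-0.82, 0.63, 0.02] [-0.0, -0.0, 0.18]
8 [-0.8, 0.65, 0.03] [-0.0, -0.0, 0.18]
```

View pics/a9.png

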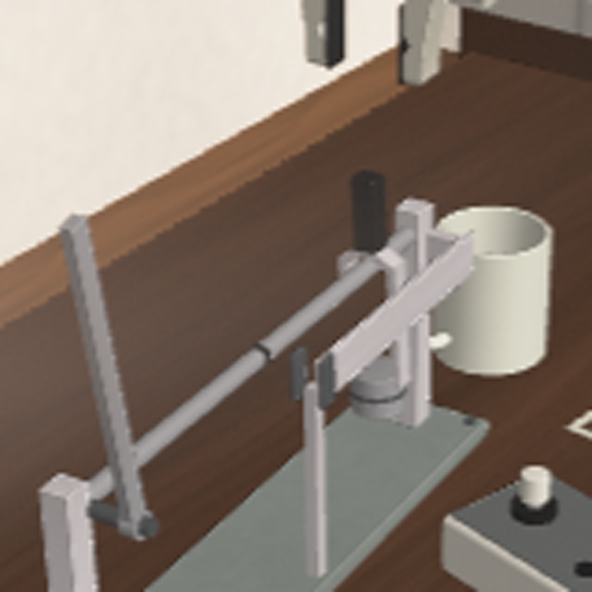

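C hangs at the right end, with its grip at crop px (368,210). Now B.

Call:
apply_moves(targets=[[[-0.9,0.5,0],[0,0,0.15],44],[[-0.9,0.5,0],[0,0,0.15],44],[[-0.9,0.55,0],[0,0,0.15],44],[[-0.85,0.55,0],[0,0,0.2],44],[[-0.85,0.55,0],[0,0,0.2],44]])

```text
time_s: 11.4
tcp_pos: [0.523, 0.0253, 0.2486]
eef_rot: [179.6, -0.2, -91.4]
contact_force: [-0.0, 1.2, 0.1]
gripper_width: 0.0442
```

```bash
python3 plan.py .4405 .163 .25 -97
```

```text
t 11.40 tcp [0.523  0.0253 0.2486] rot [179.6  -0.2 -91.4] F [-0.   1.2  0.1] w 0.0442
0 [-0.85, 0.54, -0.01] [0.01, -0.01, 0.18]
1 [-0.83, 0.56, -0.01] [0.01, -0.01, 0.18]
2 [-0.82, 0.58, -0.01] [0.01, -0.01, 0.18]
3 [-0.81, 0.6, -0.01] [0.01, -0.01, 0.18]
```

Call:
apply_moves(targets=[[[-0.85,0.5,0],[0,0,0.2],44],[[-0.85,0.55,0],[0,0,0.2],44],[[-0.8,0.6,0],[0,0,0.2],44],[[-0.6,0.5,0],[0,0,0],44],[[0,0,0],[0,0,0],44]])

```text
time_s: 11.9
tcp_pos: [0.4369, 0.161, 0.2443]
eef_rot: [179.3, -0.4, -96.3]
contact_force: [0.3, -0.3, -0.3]
gripper_width: 0.0437
```

```bash
python3 plan.py .4405 .163 .17 -97 3; python3 tip.py | head -12
```

```text
t 11.90 tcp [0.4369 0.161  0.2443] rot [179.3  -0.4 -96.3] F [ 0.3 -0.3 -0.3] w 0.0437
0 [-0.02, -0.04, 0.62] [0.03, -0.02, 0.03]
1 [-0.02, -0.03, 0.62] [0.03, -0.02, 0.03]
2 [-0.02, -0.03, 0.62] [0.03, -0.02, 0.03]
[0.4369 0.161  0.2443] [179.3  -0.4 -96.3] [ 0.3 -0.3 -0.3] 0.04369245397464504 11.9
0.1 98 [0.434 0.169 0.105] [0.42 0.16 0.1 ] [0.461 0.177 0.11 ]
0.11 54 [0.438 0.17  0.115] [0.431 0.158 0.11 ] [0.448 0.176 0.12 ]
0.12 51 [0.437 0.17  0.125] [0.432 0.158 0.121] [0.449 0.177 0.13 ]
0.13 55 [0.437 0.17  0.135] [0.431 0.158 0.131] [0.448 0.176 0.14 ]
0.14 58 [0.437 0.17  0.145] [0.432 0.158 0.14 ] [0.448 0.177 0.15 ]
0.15 76 [0.439 0.168 0.155] [0.432 0.158 0.15 ] [0.449 0.176 0.159]
0.25 16 [0.456 0.163 0.259] [0.414 0.152 0.257] [0.476 0.174 0.26 ]
0.26 151 [0.434 0.168 0.265] [0.398 0.15  0.26 ] [0.476 0.18  0.27 ]
0.27 167 [0.434 0.168 0.275] [0.397 0.152 0.27 ] [0.478 0.179 0.28 ]
0.28 170 [0.436 0.168 0.285] [0.397 0.15  0.28 ] [0.479 0.179 0.29 ]
0.29 178 [0.433 0.169 0.295] [0.394 0.149 0.29 ] [0.48 0.18 0.3 ]
```

Call:
apply_moves(targets=[[[-0.05,-0.1,0.6],[0.1,-0.05,0.1],44],[[0,0,0.6],[0,0,0],44],[[0,0,0.6],[0,0,0],44],[[0,0,0],[0,0,0],44]])

```text
time_s: 12.35
tcp_pos: [0.442, 0.1598, 0.1686]
eef_rot: [-179.9, -0.0, -97.1]
contact_force: [-0.3, 0.0, -0.1]
gripper_width: 0.0442
```

```bash
python3 plan.py .4405 .163 .112 -97 2; python3 tip.py | sed -n '7,12p;$p'
```

```text
t 12.35 tcp [0.442  0.1598 0.1686] rot [-179.9   -0.   -97.1] F [-0.3  0.  -0.1] w 0.0442
0 [-0.04, 0.03, 0.71] [-0.01, -0.0, -0.01]
1 [-0.04, 0.02, 0.71] [-0.01, -0.0, -0.01]
0.15 80 [0.439 0.168 0.155] [0.432 0.158 0.15 ] [0.45  0.175 0.16 ]
0.18 81 [0.444 0.165 0.187] [0.403 0.148 0.182] [0.48  0.179 0.19 ]
0.19 147 [0.437 0.166 0.195] [0.403 0.147 0.19 ] [0.481 0.178 0.2  ]
0.2 139 [0.441 0.166 0.205] [0.403 0.147 0.2  ] [0.481 0.178 0.21 ]
0.21 159 [0.44  0.167 0.215] [0.401 0.148 0.21 ] [0.484 0.179 0.22 ]
0.22 158 [0.442 0.168 0.225] [0.397 0.148 0.22 ] [0.487 0.179 0.23 ]
pics/tip_1235.png
```

Call:
apply_moves(targets=[[[-0.1,0.08,0.7],[0,0,0],44],[[0,0.03,0.5],[0,0,0],44],[[0,0,0.1],[0,0,0],44],[[0,0,0],[0,0,0],44]])

```text
time_s: 12.8
tcp_pos: [0.4436, 0.1652, 0.1218]
eef_rot: [-179.5, 0.2, -97.2]
contact_force: [-0.2, -0.2, -1.3]
gripper_width: 0.0445
```

```bash
python3 plan.py .4405 .163 .112 -97 1
```

```text
t 12.80 tcp [0.4436 0.1652 0.1218] rot [-179.5    0.2  -97.2] F [-0.2 -0.2 -1.3] w 0.0445
0 [0.06, 0.07, 0.24] [-0.06, 0.03, -0.02]
```

Call:
apply_moves(targets=[[[0.03,0.1,0.2],[-0.06,0,0],44],[[0,0,0],[0,0,0],30],[[0,0,0],[0,0,0],20],[[0,0,0],[0,0,0],10],[[0,0,0],[0,0,0],10]])

```text
time_s: 13.3
tcp_pos: [0.4416, 0.1656, 0.1172]
eef_rot: [-179.8, 0.4, -97.1]
contact_force: [0.0, -0.6, -0.6]
gripper_width: 0.0176
```

Call:
apply_moves(targets=[[[0,0,0],[0,0,0],10],[[0,0,0],[0,0,0],10],[[0,0,0],[0,0,0],10]])

```text
time_s: 13.6
tcp_pos: [0.4414, 0.1656, 0.1172]
eef_rot: [-179.8, 0.5, -97.1]
contact_force: [-0.3, 1.2, -1.0]
gripper_width: 0.0159
```

```bash
python3 tip.py | sed -n '1p;$p'
```

```text
[0.4414 0.1656 0.1172] [-179.8    0.5  -97.1] [-0.3  1.2 -1. ] 0.015898421828437308 13.6
pics/tip_1360.png
```

Call:
apply_moves(targets=[[[0,0,-0.5],[0,0,0],10],[[0,0,-0.8],[0,0,0],10],[[0,0,-0.8],[0,0,0],10],[[0,0,-0.3],[0,0,0],10],[[0,0,0],[0,0,0],10]])

```text
time_s: 14.15
tcp_pos: [0.4389, 0.1636, 0.2142]
eef_rot: [179.9, 0.2, -97.2]
contact_force: [-0.6, -0.6, -2.5]
gripper_width: 0.0155
```

```bash
python3 plan.py .5548 .0373 .212 -84.7
```

```text
t 14.15 tcp [0.4389 0.1636 0.2142] rot [179.9   0.2 -97.2] F [-0.6 -0.6 -2.5] w 0.0155
0 [0.69, -0.82, 0.01] [0.0, 0.01, -0.39]
1 [0.74, -0.78, 0.01] [0.0, 0.01, -0.39]
2 [0.78, -0.74, 0.01] [0.0, 0.01, -0.39]
3 [0.82, -0.69, 0.01] [0.0, 0.01, -0.39]
```

Call:
apply_moves(targets=[[[0.7,-0.8,0],[0,0,-0.4],10],[[0.75,-0.75,0],[0,0,-0.4],10],[[0.75,-0.7,0],[0,0,-0.4],10],[[0.7,-0.6,-0.1],[0,0,-0.4],10],[[0,0,0],[0,0,0],10]])

```text
time_s: 14.65
tcp_pos: [0.5494, 0.0402, 0.2123]
eef_rot: [179.7, 0.3, -83.5]
contact_force: [-1.1, 0.8, -3.2]
gripper_width: 0.0158
```

```bash
python3 plan.py .5548 .0373 .208 -84.7 1; python3 plan.py .6245 .0437 .208 -84.7;
```

```text
t 14.65 tcp [0.5494 0.0402 0.2123] rot [179.7   0.3 -83.5] F [-1.1  0.8 -3.2] w 0.0158
0 [0.09, -0.13, 0.11] [0.04, 0.03, 0.15]
t 14.65 tcp [0.5494 0.0402 0.2123] rot [179.7   0.3 -83.5] F [-1.1  0.8 -3.2] w 0.0158
0 [0.06, -0.94, 0.05] [0.02, 0.02, 0.07]
1 [0.05, -0.94, 0.05] [0.02, 0.02, 0.07]
```

Call:
apply_moves(targets=[[[0,-0.6,0],[0,0,0.1],10],[[0,-0.6,0.05],[0,0,0],10],[[0,-0.6,0.05],[0,0,0],10],[[0,0,0],[0,0,0],10]])

```text
time_s: 15.05
tcp_pos: [0.6205, 0.0459, 0.2005]
eef_rot: [179.2, 0.2, -84.6]
contact_force: [-1.9, -0.2, -3.2]
gripper_width: 0.0155
```

```bash
python3 plan.py .6245 .0437 .17 -84.7;python3 - <<'E'
from h import *
crop(cap("side"),200,100,360,260,3.7,"pics/b1.png")
E
```

```text
t 15.05 tcp [0.6205 0.0459 0.2005] rot [179.2   0.2 -84.6] F [-1.9 -0.2 -3.2] w 0.0155
0 [0.07, -0.11, 0.76] [0.1, 0.03, 0.01]
```

View pics/b1.png

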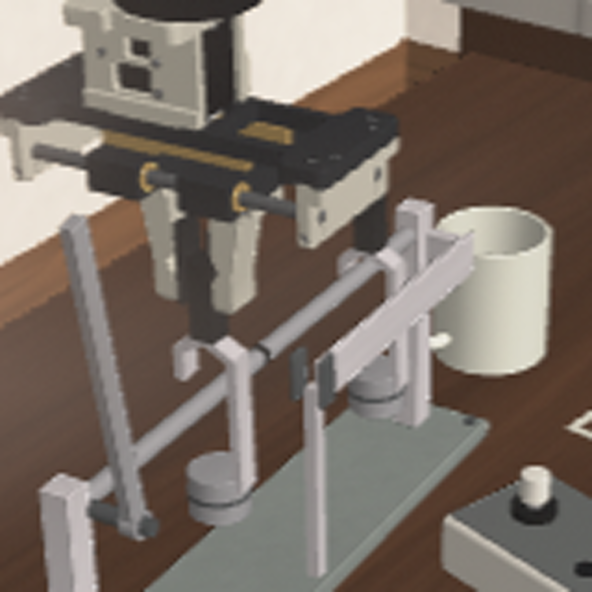

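Call:
apply_moves(targets=[[[0,-0.1,0.3],[0.1,0,0],10],[[0,0,0.3],[0,0,0],10],[[0,0,0.1],[0,0,0],10],[[0,0,0],[0,0,0],10]])

```text
time_s: 15.5
tcp_pos: [0.6209, 0.0465, 0.1702]
eef_rot: [179.9, 0.2, -84.6]
contact_force: [2.4, -0.5, -0.9]
gripper_width: 0.0161
```

```bash
python3 plan.py .6383 -.1052 .171 -84.7 6
```

```text
t 15.50 tcp [0.6209 0.0465 0.1702] rot [179.9   0.2 -84.6] F [ 2.4 -0.5 -0.9] w 0.0161
0 [0.64, -0.01, -0.01] [0.0, 0.0, 0.0]
1 [0.64, -0.01, -0.01] [0.0, 0.0, 0.0]
2 [0.64, -0.01, -0.01] [0.0, 0.0, 0.0]
3 [0.64, -0.01, -0.0] [0.0, 0.0, 0.0]
4 [0.64, -0.01, -0.0] [0.0, 0.0, 0.0]
5 [0.64, -0.01, -0.0] [0.0, 0.0, 0.0]
```

Call:
apply_moves(targets=[[[0,-0.1,-0.05],[0,0,0],10],[[0,0,0],[0,0,0],10]])

```text
time_s: 15.7
tcp_pos: [0.6242, 0.0471, 0.1725]
eef_rot: [179.8, 0.2, -84.6]
contact_force: [-0.2, 0.4, -3.4]
gripper_width: 0.0156
```

```bash
python3 plan.py .6383 -.1002 .171 -84.7 6
```

```text
t 15.70 tcp [0.6242 0.0471 0.1725] rot [179.8   0.2 -84.6] F [-0.2  0.4 -3.4] w 0.0156
0 [0.62, -0.0, 0.0] [0.0, 0.0, 0.0]
1 [0.62, -0.0, 0.0] [0.0, 0.0, 0.0]
2 [0.62, -0.0, 0.0] [0.0, 0.0, 0.0]
3 [0.62, -0.0, 0.01] [0.0, 0.0, 0.0]
4 [0.62, -0.0, 0.01] [0.0, 0.0, 0.0]
5 [0.62, -0.0, 0.01] [0.0, 0.0, 0.0]
```

Call:
apply_moves(targets=[[[0.6,0,0],[0,0,0],10],[[0.6,0,0],[0,0,0],10],[[0.6,0,0],[0,0,0],10],[[0,0,0],[0,0,0],10]])

```text
time_s: 16.1
tcp_pos: [0.6301, -0.0256, 0.1724]
eef_rot: [179.7, 0.3, -84.5]
contact_force: [0.1, 0.0, -2.4]
gripper_width: 0.0158
```

```bash
python3 plan.py .6383 -.1002 .1715 -84.7;python3 - <<'E'
from h import *
crop(cap("side"),200,100,360,260,3.7,"pics/b2.png")
E
```

```text
t 16.10 tcp [ 0.6301 -0.0256  0.1724] rot [179.7   0.3 -84.5] F [ 0.1  0.  -2.4] w 0.0158
0 [0.94, -0.01, 0.01] [0.02, 0.02, 0.01]
1 [0.94, -0.01, 0.01] [0.02, 0.02, 0.01]
```

View pics/b2.png

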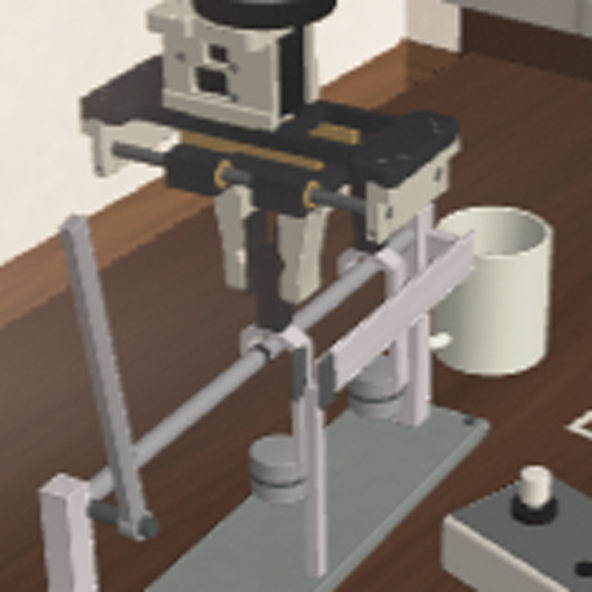

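Call:
apply_moves(targets=[[[0.6,0,0],[0,0,0],10],[[0.6,0,0],[0,0,0],10],[[0.5,0,0],[0,0,0],10],[[0,0,0],[0,0,0],10]])

```text
time_s: 16.55
tcp_pos: [0.6364, -0.0914, 0.1721]
eef_rot: [179.7, 0.4, -84.4]
contact_force: [-0.2, -0.5, -2.7]
gripper_width: 0.016
```

```bash
python3 plan.py .6383 -.1002 .1662 -84.7;python3 - <<'E'
from h import *
crop(cap("side"),200,100,360,260,3.7,"pics/b3.png")
E
```

```text
t 16.55 tcp [ 0.6364 -0.0914  0.1721] rot [179.7   0.4 -84.4] F [-0.2 -0.5 -2.7] w 0.0160
0 [0.22, -0.03, 0.15] [0.04, 0.05, 0.04]
```

View pics/b3.png

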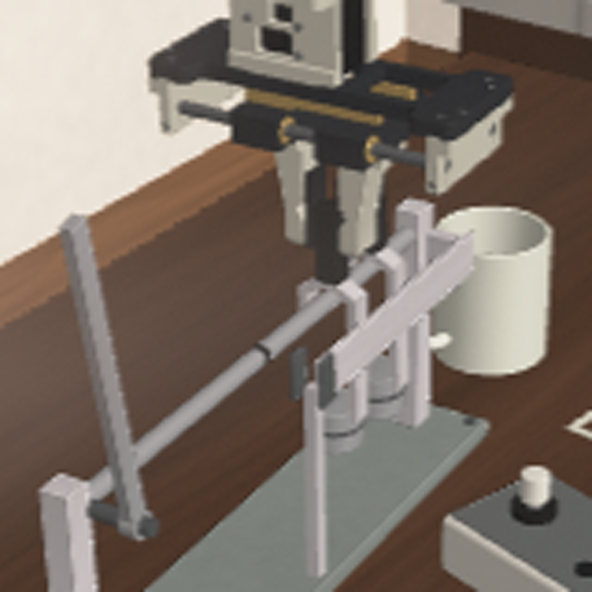

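Call:
apply_moves(targets=[[[0,0,0.1],[0,0,0],10],[[0,0,0.12],[0,0,0],10],[[0,0,0],[0,0,0],10]])

```text
time_s: 16.9
tcp_pos: [0.6395, -0.0886, 0.167]
eef_rot: [-179.9, 0.3, -84.2]
contact_force: [-0.5, -0.1, -3.3]
gripper_width: 0.0162
```

Call:
apply_moves(targets=[[[0,0,0],[0,0,0],20],[[0,0,0],[0,0,0],30],[[0,0,0],[0,0,0],40],[[0,0,0],[0,0,0],40]])

```text
time_s: 17.3
tcp_pos: [0.6396, -0.0863, 0.1673]
eef_rot: [-179.8, 0.3, -84.1]
contact_force: [0.9, 0.5, -0.8]
gripper_width: 0.0373
```

```bash
python3 - <<'E'
from h import *
crop(cap("side"),200,100,360,260,3.7,"pics/b4.png")
E
```

```text
(no output)
```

View pics/b4.png

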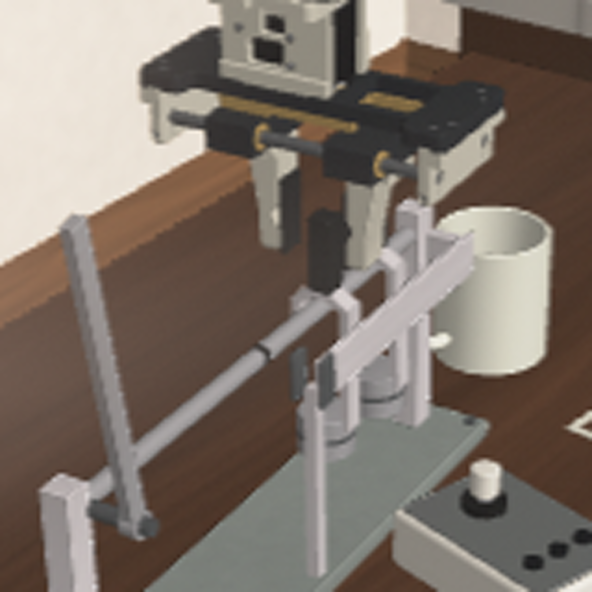

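B hangs. The joystick box has just been knocked (its stick moved to crop px (487,480)), so I'll re-measure it later. Now A.

Call:
apply_moves(targets=[[[0,0,-0.6],[0,0,0],44],[[0,0,-0.9],[0,0,0],44],[[0,0,-0.9],[0,0,0],44],[[0,0,-0.3],[0,0,0],44]])

```text
time_s: 17.75
tcp_pos: [0.6375, -0.0871, 0.275]
eef_rot: [179.7, 0.3, -84.1]
contact_force: [-0.2, 0.0, 1.0]
gripper_width: 0.0438
```

```bash
python3 plan.py .45 .18 .27 -82
```

```text
t 17.75 tcp [ 0.6375 -0.0871  0.275 ] rot [179.7   0.3 -84.1] F [-0.2  0.   1. ] w 0.0438
0 [-0.89, 0.5, 0.02] [0.0, 0.01, -0.03]
1 [-0.89, 0.49, 0.02] [0.0, 0.01, -0.03]
2 [-0.9, 0.49, 0.02] [0.0, 0.01, -0.03]
3 [-0.9, 0.48, 0.02] [0.0, 0.01, -0.03]
4 [-0.9, 0.48, 0.02] [0.0, 0.01, -0.03]
5 [-0.9, 0.48, 0.02] [0.0, 0.01, -0.03]
6 [-0.9, 0.47, 0.02] [0.0, 0.01, -0.03]
7 [-0.91, 0.47, 0.02] [0.0, 0.01, -0.03]
```

Call:
apply_moves(targets=[[[-0.8,0.6,0],[0,0,0],44],[[-0.8,0.7,0],[0,0,0],44],[[-0.8,0.7,0],[0,0,0],44],[[-0.8,0.7,0],[0,0,0],44],[[-0.9,0.6,0],[0,0,0],44]])

```text
time_s: 18.25
tcp_pos: [0.4879, 0.0633, 0.2752]
eef_rot: [179.7, 0.3, -84.5]
contact_force: [1.3, 0.9, 0.9]
gripper_width: 0.044
```

```bash
python3 plan.py .46 .26 .27 -80
```

```text
t 18.25 tcp [0.4879 0.0633 0.2752] rot [179.7   0.3 -84.5] F [1.3 0.9 0.9] w 0.0440
0 [-0.99, 0.05, 0.03] [0.01, 0.01, -0.11]
1 [-0.99, 0.03, 0.03] [0.01, 0.01, -0.11]
2 [-0.99, 0.01, 0.03] [0.01, 0.01, -0.11]
3 [-0.99, -0.0, 0.03] [0.01, 0.01, -0.11]
4 [-0.99, -0.02, 0.03] [0.01, 0.01, -0.11]
```

Call:
apply_moves(targets=[[[-1,0.1,0],[0,0,-0.1],44],[[-1,0,0],[0,0,-0.1],44],[[-1,0,0],[0,0,-0.1],44],[[-0.9,0,0],[0,0,-0.1],44],[[-0.7,0,0],[0,0,-0.1],44]])

```text
time_s: 18.75
tcp_pos: [0.4554, 0.2518, 0.2774]
eef_rot: [179.9, 0.5, -80.4]
contact_force: [-0.5, 0.8, -0.2]
gripper_width: 0.0439
```

Call:
apply_moves(targets=[[[0,0,0],[0,0,0],44]])

```text
time_s: 18.85
tcp_pos: [0.4548, 0.2545, 0.2768]
eef_rot: [179.9, 0.5, -80.2]
contact_force: [0.1, -0.7, -0.4]
gripper_width: 0.0443
```

```bash
python3 plan.py .477 .2695 .17 -80 3; python3 tip.py | sed -n '1,14p;$p'
```

```text
t 18.85 tcp [0.4548 0.2545 0.2768] rot [179.9   0.5 -80.2] F [ 0.1 -0.7 -0.4] w 0.0443
0 [-0.08, -0.21, 0.89] [0.01, 0.02, -0.01]
1 [-0.09, -0.21, 0.89] [0.01, 0.02, -0.01]
2 [-0.09, -0.2, 0.89] [0.01, 0.02, -0.01]
[0.4548 0.2545 0.2768] [179.9   0.5 -80.2] [ 0.1 -0.7 -0.4] 0.04425115532760475 18.85
0.1 170 [0.445 0.271 0.105] [0.385 0.246 0.1  ] [0.498 0.284 0.11 ]
0.11 106 [0.439 0.27  0.115] [0.385 0.255 0.11 ] [0.486 0.284 0.12 ]
0.12 108 [0.436 0.27  0.125] [0.386 0.254 0.12 ] [0.485 0.284 0.13 ]
0.13 104 [0.433 0.269 0.135] [0.385 0.254 0.13 ] [0.483 0.284 0.14 ]
0.14 115 [0.439 0.27  0.145] [0.386 0.254 0.14 ] [0.486 0.283 0.15 ]
0.15 187 [0.435 0.266 0.155] [0.386 0.247 0.15 ] [0.488 0.284 0.159]
0.28 1 [0.481 0.25  0.289] [0.481 0.25  0.289] [0.481 0.25  0.289]
0.29 136 [0.454 0.262 0.296] [0.416 0.239 0.291] [0.491 0.275 0.3  ]
pics/tip_1885.png
pics/tip_1885.png
```

Call:
apply_moves(targets=[[[-0.2,-0.55,0.5],[0,0,0],44],[[-0.2,0,0.7],[0,0,0],44],[[0,0,0.8],[0,0,0],44],[[0,0,0.5],[0,0,0],44],[[0,0,0],[0,0,0],44]])

```text
time_s: 19.4
tcp_pos: [0.4748, 0.2712, 0.1743]
eef_rot: [179.9, 0.5, -80.4]
contact_force: [-0.1, -0.4, -0.6]
gripper_width: 0.0441
```

```bash
python3 plan.py .477 .2695 .115 -80 2; python3 tip.py | sed -n '1,14p;$p'
```

```text
t 19.40 tcp [0.4748 0.2712 0.1743] rot [179.9   0.5 -80.4] F [-0.1 -0.4 -0.6] w 0.0441
0 [0.03, -0.02, 0.74] [0.0, 0.03, -0.02]
1 [0.03, -0.02, 0.74] [0.0, 0.03, -0.02]
[0.4748 0.2712 0.1743] [179.9   0.5 -80.4] [-0.1 -0.4 -0.6] 0.044117779979551484 19.4
0.1 117 [0.473 0.275 0.105] [0.408 0.248 0.1  ] [0.499 0.285 0.11 ]
0.11 53 [0.475 0.278 0.115] [0.47  0.264 0.11 ] [0.486 0.284 0.12 ]
0.12 54 [0.475 0.278 0.125] [0.47  0.266 0.12 ] [0.484 0.283 0.13 ]
0.13 58 [0.475 0.278 0.135] [0.469 0.265 0.13 ] [0.483 0.285 0.14 ]
0.14 64 [0.475 0.278 0.145] [0.469 0.264 0.14 ] [0.486 0.283 0.15 ]
0.15 90 [0.477 0.275 0.155] [0.47  0.265 0.15 ] [0.487 0.284 0.16 ]
0.18 10 [0.488 0.28  0.189] [0.442 0.269 0.187] [0.505 0.286 0.19 ]
0.19 139 [0.472 0.278 0.195] [0.437 0.252 0.19 ] [0.51  0.291 0.2  ]
0.2 158 [0.472 0.278 0.205] [0.436 0.254 0.2  ] [0.511 0.291 0.21 ]
0.21 157 [0.473 0.278 0.215] [0.434 0.255 0.21 ] [0.513 0.291 0.22 ]
0.22 169 [0.471 0.279 0.225] [0.432 0.257 0.22 ] [0.514 0.291 0.23 ]
0.23 161 [0.479 0.28  0.234] [0.431 0.258 0.23 ] [0.515 0.291 0.24 ]
0.24 50 [0.499 0.283 0.244] [0.421 0.264 0.24 ] [0.513 0.291 0.25 ]
pics/tip_1939.png
```

Call:
apply_moves(targets=[[[0,-0.05,0.7],[0,0,0],44],[[0,0,0.6],[0,0,0],44],[[0,0,0.1],[0,0,0],44],[[0,0,0],[0,0,0],44]])

```text
time_s: 19.85
tcp_pos: [0.4814, 0.273, 0.1252]
eef_rot: [-179.5, 0.8, -80.4]
contact_force: [0.2, -0.2, -0.1]
gripper_width: 0.044
```

```bash
python3 plan.py .4785 .2715 .115 -80 1; python3 tip.py | sed -n '7,14p;$p'
```

```text
t 19.85 tcp [0.4814 0.273  0.1252] rot [-179.5    0.8  -80.4] F [ 0.2 -0.2 -0.1] w 0.0440
0 [0.03, 0.08, 0.25] [-0.06, 0.1, -0.06]
0.15 247 [0.478 0.278 0.155] [0.441 0.257 0.15 ] [0.518 0.293 0.16 ]
0.16 136 [0.479 0.28  0.165] [0.44  0.258 0.16 ] [0.519 0.292 0.17 ]
0.17 148 [0.479 0.281 0.175] [0.439 0.258 0.17 ] [0.519 0.292 0.18 ]
0.18 136 [0.485 0.282 0.184] [0.436 0.259 0.18 ] [0.521 0.293 0.19 ]
0.19 45 [0.51  0.285 0.195] [0.504 0.264 0.19 ] [0.518 0.292 0.2  ]
0.2 51 [0.473 0.283 0.206] [0.42  0.263 0.2  ] [0.521 0.317 0.21 ]
0.21 294 [0.47  0.303 0.216] [0.414 0.242 0.21 ] [0.531 0.322 0.22 ]
0.22 739 [0.466 0.295 0.226] [0.414 0.242 0.22 ] [0.539 0.321 0.23 ]
pics/tip_1985.png
```

Call:
apply_moves(targets=[[[0,0.08,0.2],[-0.05,0.1,0],44],[[0,0,0],[0,0,0],30],[[0,0,0],[0,0,0],20],[[0,0,0],[0,0,0],10],[[0,0,0],[0,0,0],10]])

```text
time_s: 20.4
tcp_pos: [0.4798, 0.2745, 0.1214]
eef_rot: [-179.6, 0.1, -80.4]
contact_force: [-0.9, 0.0, -0.6]
gripper_width: 0.0173
```

Call:
apply_moves(targets=[[[0,0,0],[0,0,0],10],[[0,0,0],[0,0,0],10],[[0,0,0],[0,0,0],10]])

```text
time_s: 20.7
tcp_pos: [0.4797, 0.2744, 0.1213]
eef_rot: [-179.6, 0.1, -80.4]
contact_force: [0.1, -0.1, -1.2]
gripper_width: 0.016
```

```bash
python3 tip.py | sed -n '1p;$p'
```

```text
[0.4797 0.2744 0.1213] [-1.796e+02  1.000e-01 -8.040e+01] [ 0.1 -0.1 -1.2] 0.016022113119405653 20.7
pics/tip_2070.png
```

Call:
apply_moves(targets=[[[0,0,-0.5],[0,0,0],10],[[0,0,-0.8],[0,0,0],10],[[0,0,-0.8],[0,0,0],10],[[0,0,-0.3],[0,0,0],10],[[0,0,0],[0,0,0],10]])

```text
time_s: 21.25
tcp_pos: [0.4771, 0.2724, 0.2169]
eef_rot: [-180.0, -0.1, -80.5]
contact_force: [0.4, -0.1, -3.2]
gripper_width: 0.0158
```

```bash
python3 plan.py .45 .15 .218 -84.7; python3 tip.py | sed -n '$p'
```

```text
t 21.25 tcp [0.4771 0.2724 0.2169] rot [-1.80e+02 -1.00e-01 -8.05e+01] F [ 0.4 -0.1 -3.2] w 0.0158
0 [0.97, 0.39, -0.01] [-0.0, -0.0, 0.18]
1 [0.98, 0.37, -0.01] [-0.0, -0.0, 0.18]
2 [0.99, 0.34, -0.01] [-0.0, -0.0, 0.18]
pics/tip_2125.png
```

Call:
apply_moves(targets=[[[0.9,0.4,0],[0,0,0.2],10],[[1,0.3,0],[0,0,0.2],10],[[1,0.2,0],[0,0,0.1],10],[[1,0,0],[0,0,0.1],10],[[0,0,0],[0,0,0],10]])

```text
time_s: 21.8
tcp_pos: [0.4551, 0.1062, 0.2062]
eef_rot: [179.2, -0.4, -85.4]
contact_force: [-0.1, 1.5, -3.2]
gripper_width: 0.0157
```

```bash
python3 plan.py .5548 .0373 .217 -84.7
```

```text
t 21.80 tcp [0.4551 0.1062 0.2062] rot [179.2  -0.4 -85.4] F [-0.1  1.5 -3.2] w 0.0157
0 [0.64, -0.78, -0.1] [0.03, -0.02, -0.03]
1 [0.64, -0.78, -0.09] [0.03, -0.02, -0.03]
2 [0.65, -0.78, -0.09] [0.03, -0.02, -0.03]
```

Call:
apply_moves(targets=[[[0.6,-0.75,-0.1],[0.05,-0.02,0],10],[[0.6,-0.75,-0.1],[0.05,-0.02,0],10],[[0.6,-0.75,-0.1],[0,0,0],10],[[0,0,0],[0,0,0],10]])

```text
time_s: 22.2
tcp_pos: [0.55, 0.0379, 0.2108]
eef_rot: [179.6, -0.1, -85.4]
contact_force: [-0.4, -0.4, -3.9]
gripper_width: 0.0156
```

```bash
python3 plan.py .6245 .0437 .213 -84.7
```

```text
t 22.20 tcp [0.55   0.0379 0.2108] rot [ 1.796e+02 -1.000e-01 -8.540e+01] F [-0.4 -0.4 -3.9] w 0.0156
0 [0.0, -0.93, -0.03] [0.03, -0.01, -0.04]
1 [0.01, -0.93, -0.03] [0.03, -0.01, -0.04]
```

Call:
apply_moves(targets=[[[0,-0.6,-0.1],[0.05,0,0],10],[[0,-0.6,-0.05],[0,0,0],10],[[0,-0.6,0],[0,0,0],10],[[0,0,0],[0,0,0],10]])

```text
time_s: 22.6
tcp_pos: [0.6207, 0.0426, 0.2069]
eef_rot: [179.3, -0.2, -85.6]
contact_force: [0.7, 0.0, -3.0]
gripper_width: 0.0162
```

```bash
python3 plan.py .6245 .0437 .176 -84.7;python3 - <<'E'
from h import *
crop(cap("side"),200,100,360,260,3.7,"pics/c1.png")
E
```

```text
t 22.60 tcp [0.6207 0.0426 0.2069] rot [179.3  -0.2 -85.6] F [ 0.7  0.  -3. ] w 0.0162
0 [-0.02, -0.11, 0.77] [0.09, -0.02, -0.11]
```

View pics/c1.png

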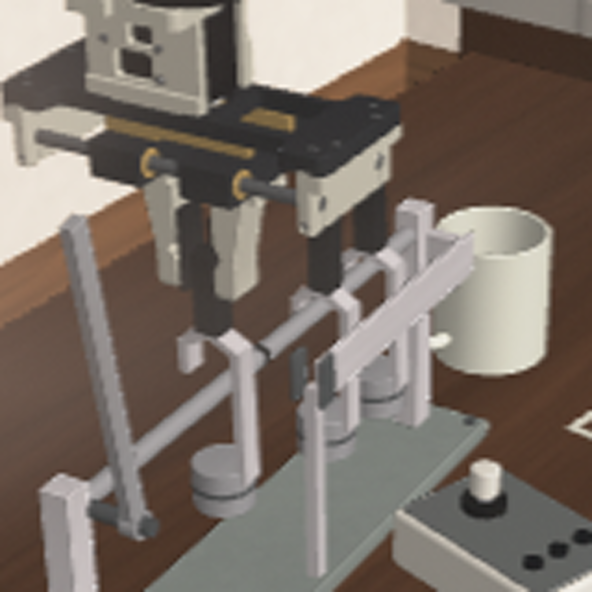

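Call:
apply_moves(targets=[[[0,-0.15,0.1],[0.1,0,-0.1],10],[[0,-0.05,0.3],[0,0,0],10],[[0,0,0.3],[0,0,0],10],[[0,0,0],[0,0,0],10]])

```text
time_s: 23.05
tcp_pos: [0.6243, 0.0434, 0.1733]
eef_rot: [179.8, -0.2, -84.7]
contact_force: [-0.4, -0.2, -2.4]
gripper_width: 0.0158
```

```bash
python3 plan.py .6325 -.0450 .175 -84.7 4
```

```text
t 23.05 tcp [0.6243 0.0434 0.1733] rot [179.8  -0.2 -84.7] F [-0.4 -0.2 -2.4] w 0.0158
0 [0.55, 0.0, -0.01] [0.01, -0.01, 0.0]
1 [0.55, 0.0, -0.01] [0.01, -0.01, 0.0]
2 [0.55, 0.0, -0.01] [0.01, -0.01, 0.0]
3 [0.55, 0.0, -0.01] [0.01, -0.01, 0.0]
```

Call:
apply_moves(targets=[[[0.55,0,-0.04],[0,0,0],10],[[0.55,0,0],[0,0,0],10],[[0.5,0,0],[0,0,0],10],[[0,0,0],[0,0,0],10]])

```text
time_s: 23.45
tcp_pos: [0.6291, -0.0212, 0.1745]
eef_rot: [179.8, -0.2, -84.5]
contact_force: [1.9, -0.2, -1.6]
gripper_width: 0.0157
```

```bash
python3 plan.py .6327 -.0450 .175 -84.7 1;python3 - <<'E'
from h import *
crop(cap("side"),200,100,360,260,3.7,"pics/c2.png")
E
```

```text
t 23.45 tcp [ 0.6291 -0.0212  0.1745] rot [179.8  -0.2 -84.5] F [ 1.9 -0.2 -1.6] w 0.0157
0 [0.6, -0.03, -0.01] [0.03, -0.02, 0.02]
```

View pics/c2.png

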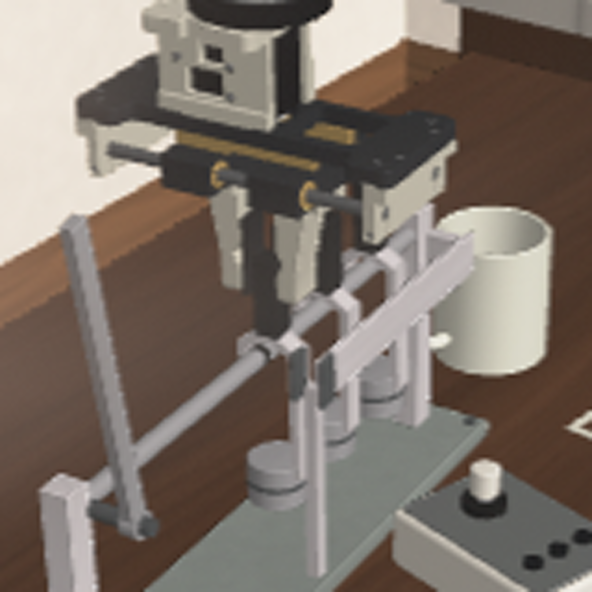

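Call:
apply_moves(targets=[[[0.3,-0.05,-0.04],[0,0,0],10],[[0.25,0,0],[0,0,0],10],[[0,0,0],[0,0,0],10]])

```text
time_s: 23.8
tcp_pos: [0.6327, -0.0425, 0.1765]
eef_rot: [179.8, -0.2, -84.5]
contact_force: [-0.4, 0.1, -2.5]
gripper_width: 0.016
```

```bash
python3 plan.py .6327 -.0450 .1703 -84.7 1;python3 - <<'E'
from h import *
crop(cap("side"),200,100,360,260,3.7,"pics/c3.png")
E
```

```text
t 23.80 tcp [ 0.6327 -0.0425  0.1765] rot [179.8  -0.2 -84.5] F [-0.4  0.1 -2.5] w 0.0160
0 [0.06, 0.0, 0.15] [0.03, -0.02, 0.03]
```

View pics/c3.png

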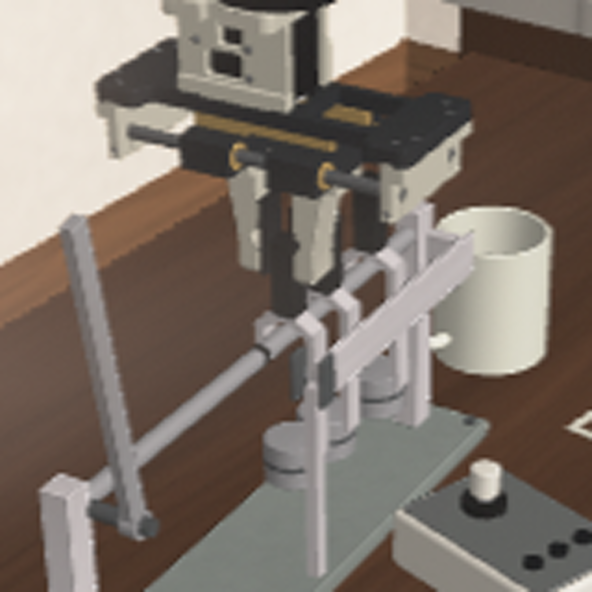

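Call:
apply_moves(targets=[[[0.05,0,0.1],[0,0,0],10],[[0,0,0.12],[0,0,0],10],[[0,0,0],[0,0,0],10]])

```text
time_s: 24.15
tcp_pos: [0.6358, -0.0438, 0.1712]
eef_rot: [-179.8, -0.2, -84.4]
contact_force: [-0.1, -0.6, -2.8]
gripper_width: 0.016
```

Call:
apply_moves(targets=[[[0,0,0],[0,0,0],20],[[0,0,0],[0,0,0],30],[[0,0,0],[0,0,0],40],[[0,0,0],[0,0,0],40]])

```text
time_s: 24.55
tcp_pos: [0.6361, -0.0431, 0.1713]
eef_rot: [-179.8, -0.2, -84.3]
contact_force: [-0.3, 0.4, -0.6]
gripper_width: 0.0374
```

Call:
apply_moves(targets=[[[0,0,-0.6],[0,0,0],44],[[0,0,-0.9],[0,0,0],44],[[0,0,-0.9],[0,0,0],44],[[0,0,-0.6],[0,0,0],20]])

```text
time_s: 24.95
tcp_pos: [0.633, -0.0427, 0.2894]
eef_rot: [179.6, -0.3, -84.3]
contact_force: [0.4, -0.2, -1.2]
gripper_width: 0.0403
```

```bash
python3 - <<'E'
from h import *
crop(cap("side"),200,100,360,260,3.7,"pics/c4.png")
s=r.get_state();print(s["tcp_pos"],s["eef_rot"],s["time_s"])
E
```

```text
[ 0.63447364 -0.04298978  0.29345291] [179.91214759  -0.31198146 -84.29616734] 25.0
```

View pics/c4.png

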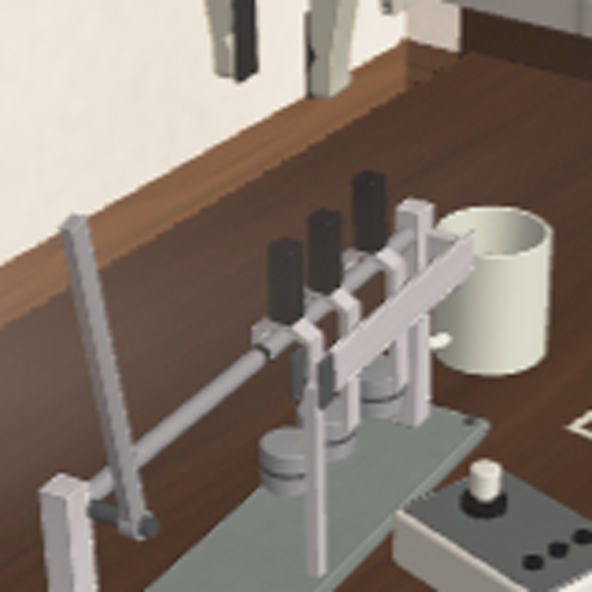

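Call:
apply_moves(targets=[[[0,0,-0.8],[0,0,0],10],[[-0.3,0.2,-0.9],[0,0,0],10],[[-0.9,0.2,-0.2],[0,0,0],5],[[-0.9,0.2,0],[0,0,0],0],[[-0.9,0.1,0],[0,0,0],0]])

```text
time_s: 25.5
tcp_pos: [0.5948, 0.0736, 0.3724]
eef_rot: [-180.0, -0.3, -84.7]
contact_force: [0.9, 0.3, 0.1]
gripper_width: 0.0014
```

```bash
python3 plan.py .5725 .225 .37 -84.7 
```

```text
t 25.50 tcp [0.5948 0.0736 0.3724] rot [-180.    -0.3  -84.7] F [0.9 0.3 0.1] w 0.0014
0 [-0.96, 0.05, 0.01] [-0.0, -0.01, 0.0]
1 [-0.96, 0.05, 0.01] [-0.0, -0.01, 0.0]
2 [-0.96, 0.05, 0.01] [-0.0, -0.01, 0.0]
3 [-0.96, 0.05, 0.01] [-0.0, -0.01, 0.0]
```

Call:
apply_moves(targets=[[[-0.95,0.1,0],[0,0,0],0],[[-0.95,0.05,0],[0,0,0],0],[[-0.95,0.05,0],[0,0,0],0],[[-0.95,0.05,0],[0,0,0],0],[[-0.1,0,0],[0,0,0],0]])

```text
time_s: 26.0
tcp_pos: [0.5674, 0.237, 0.3709]
eef_rot: [-180.0, -0.2, -84.6]
contact_force: [0.5, 0.1, -0.4]
gripper_width: 0.0004
```

```bash
python3 plan.py .5725 .227 .272 -84.7; python3 - <<'E'
from meas import *
c=cap("side");crop(c,180,60,340,220,3.7,"pics/g1.png")
t=cap("top"); cv2.imwrite("pics/top3.png",t["img"])
P=world(t)
for k in carriers(t): print(k)
E
```

```text
t 26.00 tcp [0.5674 0.237  0.3709] rot [-180.    -0.2  -84.6] F [ 0.5  0.1 -0.4] w 0.0004
0 [0.08, -0.03, 0.82] [-0.0, -0.01, 0.01]
1 [0.09, -0.03, 0.82] [-0.0, -0.01, 0.01]
2 [0.09, -0.03, 0.82] [-0.0, -0.01, 0.01]
(array([233.95744681, 300.23404255]), np.int32(47), array([0.39673496, 0.25032066, 0.1570212 ]), array([0.39677779, 0.25009915, 0.158     ]))
(array([274.55555556, 320.94444444]), np.int32(36), array([0.35230665, 0.16110371, 0.15809914]), array([0.35229319, 0.1611185 , 0.158     ]))
```

View pics/g1.png

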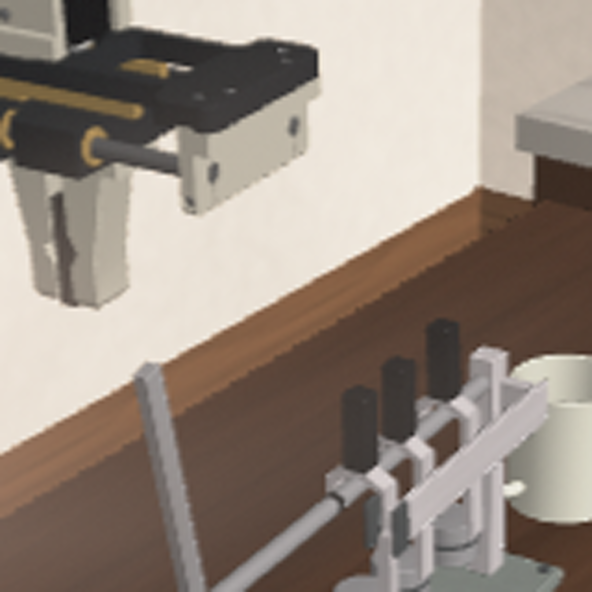

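View pics/top3.png

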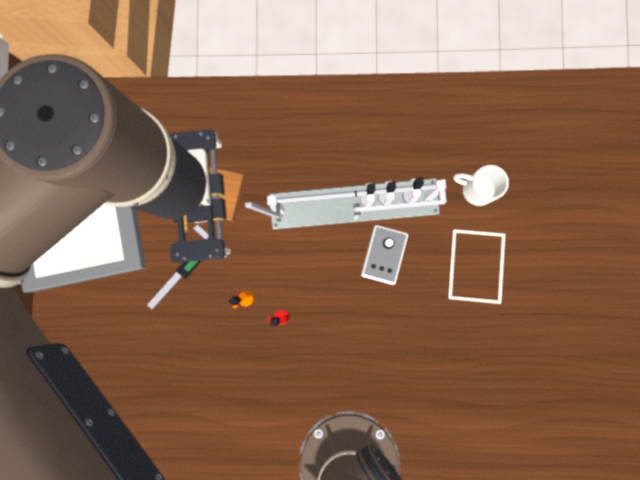

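Call:
apply_moves(targets=[[[0,0,0.8],[0,0,0],0],[[0,0,0.8],[0,0,0],0],[[0,0,0.7],[0,0,0],0],[[0,0,0],[0,0,0],0]])

```text
time_s: 26.5
tcp_pos: [0.5693, 0.2306, 0.278]
eef_rot: [-179.8, -0.2, -84.8]
contact_force: [-0.5, 0.1, -0.3]
gripper_width: 0.0005
```

```bash
python3 plan.py .575 .187 .272 -84.7; python3 - <<'E'
from meas import *
c=cap("side");crop(c,140,100,300,260,3.7,"pics/g2.png")
P=world(cap("top"))
M=np.array([.630,-.016]);a=np.radians(5.3);xh=np.array([np.cos(a),np.sin(a)]);yh=np.array([-np.sin(a),np.cos(a)])
m=(P[...,2]>.195)&(P[...,2]<.215)&(P[...,0]>.6)&(P[...,1]<0.05)&(P[...,1]>-.22)
q=P[m];d=q[:,:2]-M
for lo in np.arange(-.2,.02,.01):
    k=(d@yh>lo)&(d@yh<lo+.01)
    if k.sum()>1: print(lo.round(2),k.sum(),(d@yh)[k].mean().round(4),(d@xh)[k].mean().round(4))
E
```

```text
t 26.50 tcp [0.5693 0.2306 0.278 ] rot [-179.8   -0.2  -84.8] F [-0.5  0.1 -0.3] w 0.0005
0 [0.55, -0.02, 0.08] [-0.01, -0.01, -0.0]
1 [0.55, -0.02, 0.08] [-0.01, -0.01, -0.0]
-0.14 40 -0.1345 0.0026
-0.13 33 -0.1259 0.0028
-0.09 6 -0.0806 0.0009
-0.08 37 -0.075 0.0001
-0.07 22 -0.0677 -0.0002
-0.04 33 -0.0343 0.0003
-0.03 31 -0.0261 0.0007
```

View pics/g2.png

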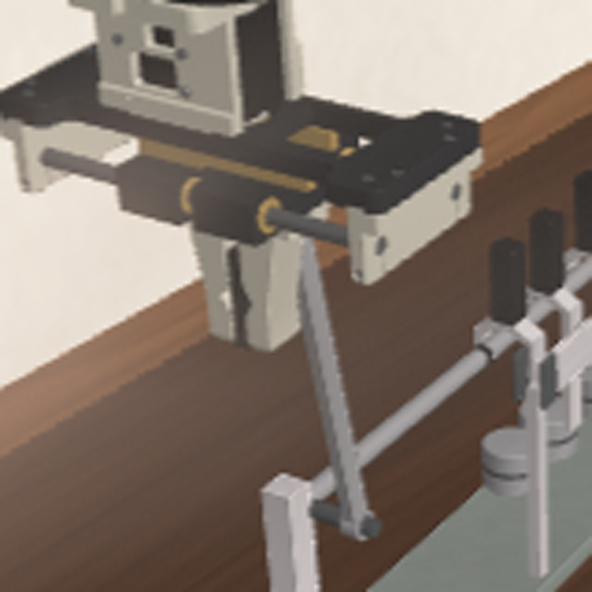

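Call:
apply_moves(targets=[[[0.5,-0.1,0.05],[0,0,0],0],[[0.5,0,0.05],[0,0,0],0],[[0.4,0,0],[0,0,0],0],[[0,0,0],[0,0,0],0]])

```text
time_s: 27.0
tcp_pos: [0.5836, 0.1732, 0.2858]
eef_rot: [-178.9, 0.1, -84.8]
contact_force: [-0.1, 0.2, 0.8]
gripper_width: 0.0005
```

```bash
python3 plan.py .58 .148 .268 -84.7; python3 - <<'E'
from meas import *
c=cap("side");crop(c,140,100,300,260,3.7,"pics/g3.png")
E
```

```text
t 27.00 tcp [0.5836 0.1732 0.2858] rot [-1.789e+02  1.000e-01 -8.480e+01] F [-0.1  0.2  0.8] w 0.0005
0 [0.62, 0.16, 0.44] [-0.14, 0.01, -0.01]
```

View pics/g3.png

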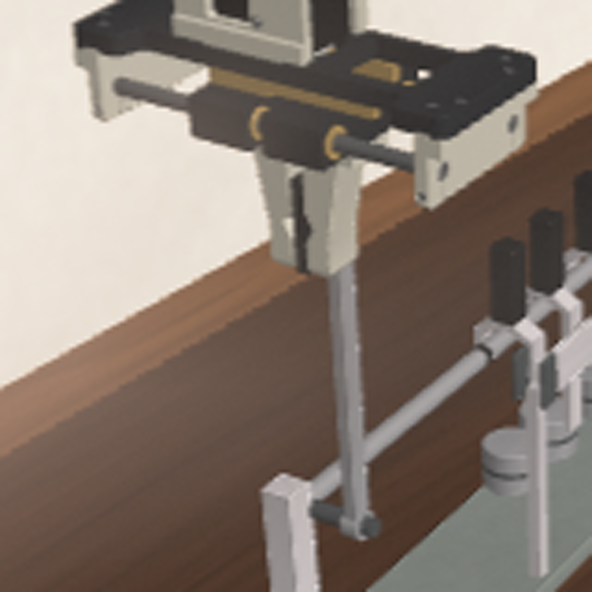

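Call:
apply_moves(targets=[[[0.3,0.1,0.3],[-0.15,0,0],0],[[0.35,0,0.15],[0,0,0],0],[[0,0,0],[0,0,0],0]])

```text
time_s: 27.35
tcp_pos: [0.5836, 0.1464, 0.2687]
eef_rot: [-179.9, 0.2, -84.7]
contact_force: [-0.7, -0.0, 0.3]
gripper_width: 0.0006
```

```bash
python3 plan.py .5836 .1053 .2526 -84.7 2
```

```text
t 27.35 tcp [0.5836 0.1464 0.2687] rot [-179.9    0.2  -84.7] F [-0.7 -0.   0.3] w 0.0006
0 [0.51, 0.05, 0.2] [-0.01, 0.01, -0.0]
1 [0.51, 0.05, 0.2] [-0.01, 0.01, -0.0]
```

Call:
apply_moves(targets=[[[0.5,0.05,0.15],[0,0,0],0],[[0.5,0.05,0.25],[0,0,0],0],[[0.4,0,0.3],[0,0,0],0],[[0,0,0],[0,0,0],0]])

```text
time_s: 27.75
tcp_pos: [0.5842, 0.0879, 0.238]
eef_rot: [180.0, 0.2, -84.7]
contact_force: [0.3, -0.1, 0.5]
gripper_width: 0.0002
```

```bash
python3 plan.py .587 .0694 .225 -84.7 1;python3 - <<'E'
from meas import *
c=cap("side");crop(c,180,100,340,260,3.7,"pics/g4.png")
E
```

```text
t 27.75 tcp [0.5842 0.0879 0.238 ] rot [180.    0.2 -84.7] F [ 0.3 -0.1  0.5] w 0.0002
0 [0.47, -0.03, 0.32] [0.0, 0.03, -0.0]
```

View pics/g4.png

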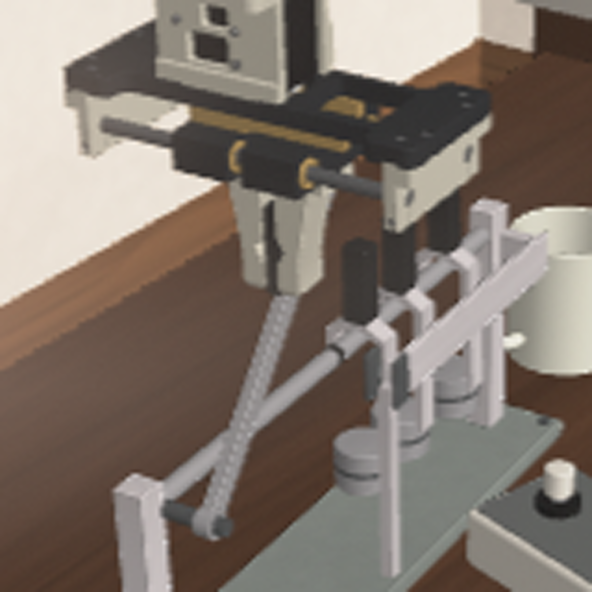

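Call:
apply_moves(targets=[[[0.4,0,0.3],[0,0,0],0],[[0.3,0,0.5],[0,0,0],0],[[0.25,0,0.6],[0,0,0],0],[[0,0,0],[0,0,0],0]])

```text
time_s: 28.2
tcp_pos: [0.5891, 0.0501, 0.181]
eef_rot: [-179.9, 0.2, -84.6]
contact_force: [-0.8, 0.0, -0.0]
gripper_width: 0.0007
```

```bash
python3 plan.py .59 .0356 .143 -84.7 ;python3 - <<'E'
from meas import *
c=cap("side");crop(c,180,100,340,260,3.7,"pics/g5.png")
E
```

```text
t 28.20 tcp [0.5891 0.0501 0.181 ] rot [-179.9    0.2  -84.6] F [-0.8  0.  -0. ] w 0.0007
0 [0.37, 0.01, 0.95] [-0.01, 0.03, 0.01]
```

View pics/g5.png

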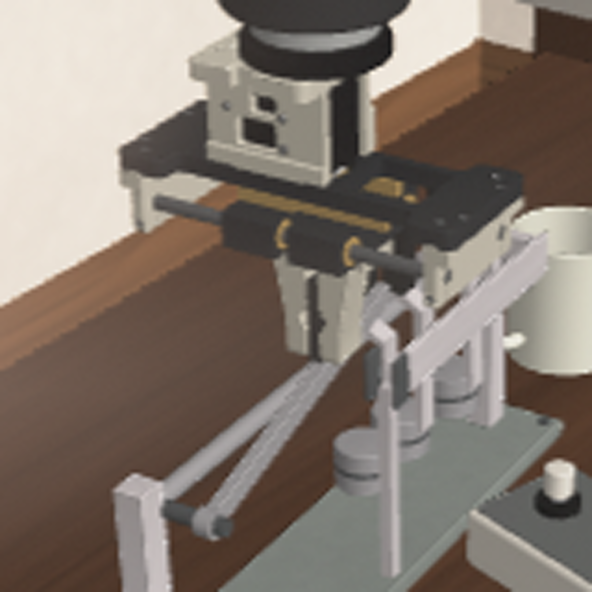

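Call:
apply_moves(targets=[[[0.15,0,0.3],[0,0,0],0],[[0,0,0.4],[0,0,0],0],[[0,0,0],[0,0,0],0]])

```text
time_s: 28.55
tcp_pos: [0.5931, 0.0456, 0.1568]
eef_rot: [-179.5, 0.3, -84.5]
contact_force: [0.2, -0.5, 0.7]
gripper_width: 0.0005
```

Call:
apply_moves(targets=[[[0,0,0.25],[0,0,0],0],[[0,0,0],[0,0,0],0]])

```text
time_s: 28.75
tcp_pos: [0.594, 0.0463, 0.1475]
eef_rot: [-179.4, 0.3, -84.5]
contact_force: [0.0, 0.5, -1.5]
gripper_width: 0.0007
```

```bash
python3 plan.py .59 .0356 .143 -84.7 ;python3 - <<'E'
from meas import *
c=cap("side");crop(c,180,100,340,260,3.7,"pics/g6.png")
E
```

```text
t 28.75 tcp [0.594  0.0463 0.1475] rot [-179.4    0.3  -84.5] F [ 0.   0.5 -1.5] w 0.0007
0 [0.26, 0.13, 0.11] [-0.08, 0.03, 0.03]
```

View pics/g6.png

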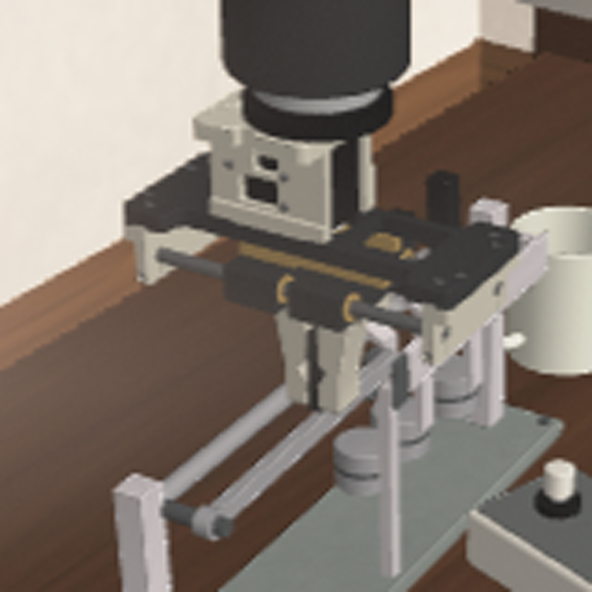

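Call:
apply_moves(targets=[[[0,0.15,0],[-0.08,0,0],0],[[0,0,0.2],[0,0,0],0],[[0,0,0],[0,0,0],0]])

```text
time_s: 29.1
tcp_pos: [0.5897, 0.0463, 0.1422]
eef_rot: [-179.8, 0.3, -84.4]
contact_force: [0.3, -0.6, 0.3]
gripper_width: 0.0001
```

Call:
apply_moves(targets=[[[0,0.05,0.2],[0,0,0],0],[[0,0,0],[0,0,0],0]])

```text
time_s: 29.3
tcp_pos: [0.5914, 0.0465, 0.1425]
eef_rot: [-179.2, 0.2, -84.2]
contact_force: [-0.5, -0.0, -0.0]
gripper_width: 0.0001
```

Call:
apply_moves(targets=[[[0,0.05,0.3],[0,0,0],0]])

```text
time_s: 29.4
tcp_pos: [0.5932, 0.0466, 0.1394]
eef_rot: [-178.6, 0.1, -84.0]
contact_force: [-41.5, 7.8, 113.2]
gripper_width: 0.0005
```

```bash
python3 plan.py .59 .0356 .143 -84.7 ;python3 - <<'E'
from meas import *
c=cap("side");crop(c,200,140,300,240,6,"pics/g7.png")
E
```

```text
t 29.40 tcp [0.5932 0.0466 0.1394] rot [-1.786e+02  1.000e-01 -8.400e+01] F [-41.5   7.8 113.2] w 0.0005
0 [0.26, 0.11, -0.09] [-0.17, 0.02, 0.09]
```

View pics/g7.png

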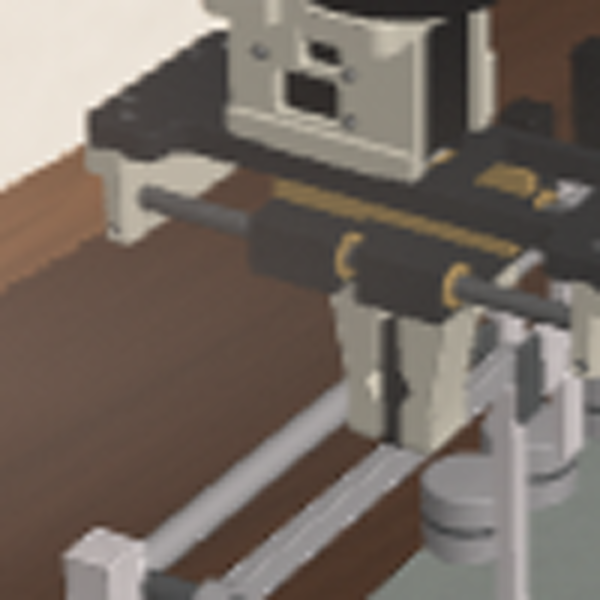

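The force reached 113 N at the bottom, so the bar is resting firmly. I'm backing off upward.

Call:
apply_moves(targets=[[[0,0,-0.2],[0,0,0],0],[[0,0.1,-0.5],[-0.1,0,0],0],[[0,0,-0.8],[0,0,0],0],[[0,0,-0.9],[0,0,0],0]])

```text
time_s: 29.85
tcp_pos: [0.5849, 0.0459, 0.2391]
eef_rot: [-179.4, 0.2, -83.9]
contact_force: [0.5, 0.6, 0.2]
gripper_width: 0.0006
```

```bash
python3 plan.py .47 -.02 .24 -90 ;python3 - <<'E'
from meas import *
c=cap("side");crop(c,200,140,320,260,5,"pics/g8.png")
E
```

```text
t 29.85 tcp [0.5849 0.0459 0.2391] rot [-179.4    0.2  -83.9] F [0.5 0.6 0.2] w 0.0006
0 [0.33, 0.76, -0.01] [-0.02, 0.01, 0.19]
1 [0.35, 0.75, -0.01] [-0.02, 0.01, 0.19]
2 [0.37, 0.74, -0.01] [-0.02, 0.01, 0.19]
3 [0.39, 0.73, -0.01] [-0.02, 0.01, 0.19]
```

View pics/g8.png

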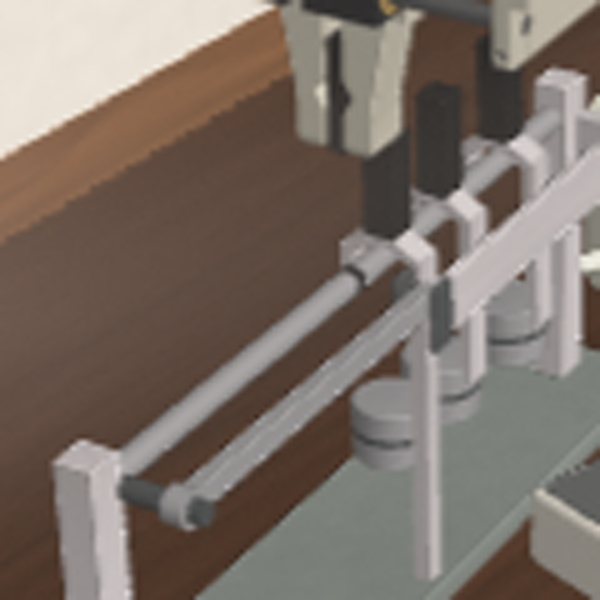

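Call:
apply_moves(targets=[[[-0.3,0.9,0],[0,0,0.3],80],[[-0.3,0.9,0],[0,0,0.3],80],[[-0.3,0.8,0],[0,0,0.3],87],[[0,0,0],[0,0,0.3],87],[[0,0,0],[0,0,0],87]])

```text
time_s: 30.4
tcp_pos: [0.4795, 0.0761, 0.2447]
eef_rot: [-178.7, 0.6, -93.9]
contact_force: [-0.6, -0.7, -0.7]
gripper_width: 0.0349
```

```bash
python3 - <<'E'
from meas import *
s=r.get_state();print(s["tcp_pos"],s["eef_rot"],s["gripper_width"])
c=cap("top");crop(c,340,160,520,310,4,"pics/j1.png")
S=cap("side");cv2.imwrite("pics/j1s.png",S["img"][140:440,200:500])
def fit(c):
    P=world(c)
    m=((P[...,2]>.034)&(P[...,2]<.046)&(P[...,0]>.36)&(P[...,0]<.62)&(P[...,1]<0.05)&(P[...,1]>-.45)).astype(np.uint8)
    m=cv2.morphologyEx(m,cv2.MORPH_CLOSE,np.ones((7,7)));n,l,st,ce=cv2.connectedComponentsWithStats(m)
    i=1+np.argmax(st[1:,4]);q=P[(l==i)&(P[...,2]>.03)]
    R=cv2.minAreaRect(q[:,:2].astype(np.float32));b=cv2.boxPoints(R);print(st[i,4],R,b.round(4).tolist())
fit(c);fit(S)
E
```

```text
[0.47950231 0.07612807 0.24474333] [-178.69755984    0.55933891  -93.86765225] 0.03487616878387188
1771 ((0.5023391246795654, -0.08977778255939484), (0.08359433710575104, 0.13000544905662537), 74.3262939453125) [[0.4284999966621399, -0.11249999701976776], [0.553600013256073, -0.147599995136261], [0.576200008392334, -0.06710000336170197], [0.45100000500679016, -0.03200000151991844]]
1279 ((0.5029212832450867, -0.0857362225651741), (0.08500812202692032, 0.13236172497272491), 75.49610900878906) [[0.42820000648498535, -0.11029999703168869], [0.5562999844551086, -0.14350000023841858], [0.5776000022888184, -0.06120000034570694], [0.4494999945163727, -0.02800000086426735]]
```

View pics/j1.png

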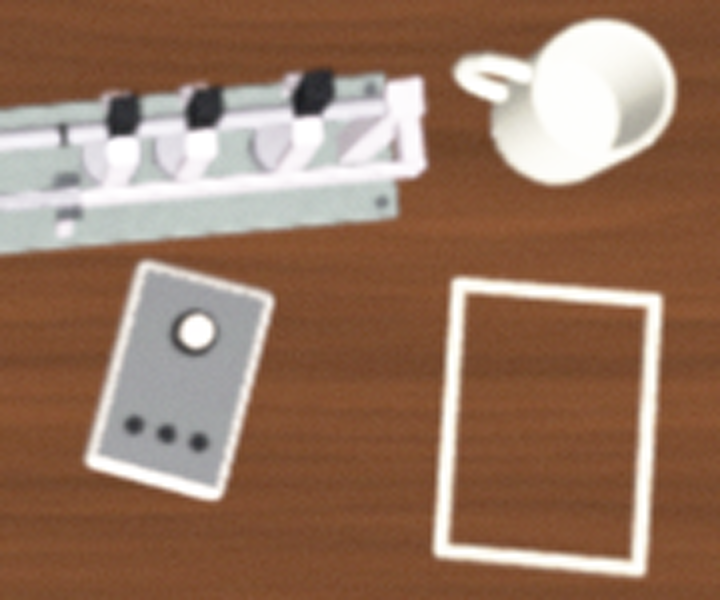

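View pics/j1s.png

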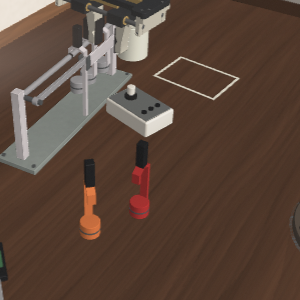

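```bash
python3 - <<'E'
from meas import *
c=cap("top");print(onz(c,[(388.75,243)],.07))
P=world(c);m=(P[...,2]>.06)&(P[...,2]<.08)&(np.hypot(P[...,0]-.529,P[...,1]+.0965)<.03);print(m.sum(),P[m].mean(0))
S=cap("side");P=world(S);m=(P[...,2]>.05)&(P[...,2]<.08)&(np.hypot(P[...,0]-.529,P[...,1]+.0965)<.03);print(m.sum(),P[m].mean(0),P[m].min(0),P[m].max(0))
E
python3 plan.py .529 -.0965 .235 164.4
```

```text
[[ 0.52701908 -0.09612518  0.07      ]]
47 [ 0.52869512 -0.09665465  0.06977698]
78 [ 0.52831279 -0.09121703  0.06284109] [ 0.52064008 -0.10107556  0.05000875] [ 0.5373596  -0.08342579  0.07208436]
t 30.60 tcp [0.4805 0.0757 0.2444] rot [-178.8    0.5  -93.9] F [0.2 0.2 0. ] w 0.0504
0 [0.32, -0.12, 0.02] [-0.0, 0.01, 0.98]
1 [0.31, -0.16, 0.02] [-0.0, 0.01, 0.98]
2 [0.28, -0.2, 0.02] [-0.0, 0.01, 0.98]
3 [0.25, -0.23, 0.02] [-0.0, 0.01, 0.98]
4 [0.22, -0.27, 0.02] [-0.0, 0.01, 0.98]
5 [0.18, -0.29, 0.02] [-0.0, 0.01, 0.98]
6 [0.14, -0.32, 0.02] [-0.0, 0.01, 0.98]
7 [0.09, -0.33, 0.02] [-0.0, 0.01, 0.98]
8 [0.05, -0.34, 0.02] [-0.0, 0.01, 0.98]
9 [-0.0, -0.34, 0.02] [-0.0, 0.01, 0.98]
10 [-0.05, -0.34, 0.02] [-0.0, 0.01, 0.98]
11 [-0.09, -0.33, 0.02] [-0.0, 0.01, 0.98]
12 [-0.14, -0.32, 0.02] [-0.0, 0.01, 0.98]
```

Knob at about (0.528, -0.096). I'll grip it and drag the box, since the guard post leaves no room for a wide two-finger push there. First I turn the tool.

Call:
apply_moves(targets=[[[0.3,-0.1,0],[0,0,1],44],[[0.3,-0.15,0],[0,0,1],44],[[0.3,-0.2,0],[0,0,1],44],[[0.25,-0.2,0],[0,0,1],44],[[0.2,-0.25,0],[0,0,1],44]])

```text
time_s: 31.1
tcp_pos: [0.4988, 0.0095, 0.2421]
eef_rot: [-179.5, 1.0, -135.1]
contact_force: [-0.6, -1.0, -0.2]
gripper_width: 0.0439
```

Call:
apply_moves(targets=[[[0.2,-0.3,0],[0,0,1],44],[[0.15,-0.3,0],[0,0,1],44],[[0.1,-0.3,0],[0,0,1],44],[[0.05,-0.3,0],[0,0,1],44],[[0,-0.3,0],[0,0,1],44]])

```text
time_s: 31.6
tcp_pos: [0.5134, -0.0589, 0.2391]
eef_rot: [179.8, 0.8, -176.8]
contact_force: [0.2, 0.6, -0.4]
gripper_width: 0.0439
```

```bash
python3 plan.py .528 -.0965 .2 164.4
```

```text
t 31.60 tcp [ 0.5134 -0.0589  0.2391] rot [ 179.8    0.8 -176.8] F [ 0.2  0.6 -0.4] w 0.0439
0 [-0.1, -0.32, 0.33] [0.01, 0.03, 0.78]
1 [-0.14, -0.31, 0.33] [0.01, 0.03, 0.78]
2 [-0.17, -0.29, 0.33] [0.01, 0.03, 0.78]
```

Call:
apply_moves(targets=[[[-0.1,-0.3,0.3],[0,0,0.8],44],[[-0.15,-0.3,0.3],[0,0,0.8],44],[[-0.1,-0.2,0.3],[0,0,0.7],44],[[0,0,0],[0,0,0],44]])

```text
time_s: 32.0
tcp_pos: [0.5288, -0.0958, 0.1999]
eef_rot: [179.7, 0.6, 163.7]
contact_force: [-0.7, -0.3, -0.4]
gripper_width: 0.0441
```

```bash
python3 plan.py .528 -.0965 .10 164.4; python3 tip.py
```

```text
t 32.00 tcp [ 0.5288 -0.0958  0.1999] rot [179.7   0.6 163.7] F [-0.7 -0.3 -0.4] w 0.0441
0 [0.01, -0.01, 0.83] [0.01, 0.02, -0.03]
1 [0.01, -0.01, 0.83] [0.01, 0.02, -0.03]
2 [0.01, -0.01, 0.83] [0.01, 0.02, -0.03]
[ 0.5288 -0.0958  0.1999] [179.7   0.6 163.7] [-0.7 -0.3 -0.4] 0.04409000181239131 32.0
0.21 56 [ 0.525 -0.096  0.217] [ 0.508 -0.127  0.212] [ 0.548 -0.055  0.22 ]
0.22 114 [ 0.527 -0.086  0.225] [ 0.507 -0.128  0.22 ] [ 0.552 -0.054  0.23 ]
0.23 108 [ 0.526 -0.09   0.235] [ 0.508 -0.129  0.23 ] [ 0.551 -0.054  0.24 ]
0.24 108 [ 0.525 -0.09   0.245] [ 0.508 -0.131  0.24 ] [ 0.55  -0.052  0.25 ]
0.25 134 [ 0.523 -0.093  0.255] [ 0.506 -0.133  0.25 ] [ 0.545 -0.049  0.26 ]
0.26 104 [ 0.522 -0.091  0.265] [ 0.505 -0.136  0.26 ] [ 0.544 -0.048  0.27 ]
0.27 47 [ 0.519 -0.097  0.275] [ 0.504 -0.133  0.27 ] [ 0.535 -0.036  0.28 ]
0.28 128 [ 0.502 -0.088  0.286] [ 0.475 -0.138  0.281] [ 0.533 -0.029  0.29 ]
0.29 271 [ 0.5   -0.082  0.295] [ 0.474 -0.138  0.29 ] [ 0.559 -0.028  0.3  ]
pics/tip_3200.png
```

Call:
apply_moves(targets=[[[0,0,0.8],[0,0,0],44],[[0,0,0.8],[0,0,0],44],[[0,0,0.8],[0,0,0],44],[[0,0,0],[0,0,0],44]])

```text
time_s: 32.45
tcp_pos: [0.534, -0.0947, 0.1057]
eef_rot: [179.6, 1.0, 164.6]
contact_force: [-0.5, -0.4, 0.7]
gripper_width: 0.044
```

```bash
python3 plan.py .528 -.0965 .035 164.4; python3 tip.py|tail -1; mv pics/tip_324*.png pics/k1.png; mv pics/tip_323*.png pics/k1.png
```

```text
t 32.45 tcp [ 0.534  -0.0947  0.1057] rot [179.6   1.  164.6] F [-0.5 -0.4  0.7] w 0.0440
0 [0.08, -0.05, 0.88] [0.03, 0.06, 0.02]
1 [0.07, -0.04, 0.88] [0.03, 0.06, 0.02]
pics/tip_3245.pngmv: cannot stat 'pics/tip_323*.png': No such file or directory
```

View pics/k1.png

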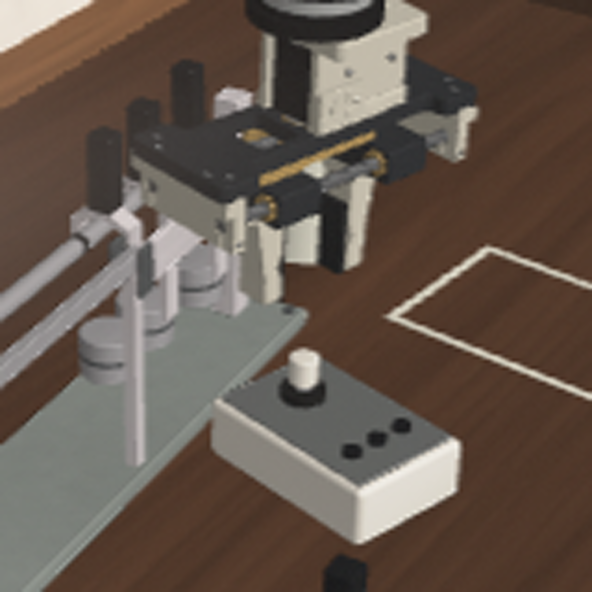

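Call:
apply_moves(targets=[[[0.05,0,0],[0,0,-0.9],44],[[0.05,0,0],[0,0,-0.9],44],[[0.05,0,0],[0,0,-0.8],44],[[0,0,0],[0,0,0],44]])

```text
time_s: 32.9
tcp_pos: [0.5352, -0.0931, 0.1172]
eef_rot: [-179.9, 1.8, -173.2]
contact_force: [0.2, 0.7, 0.2]
gripper_width: 0.0441
```

```bash
python3 plan.py .528 -.0965 .035 -175
```

```text
t 32.90 tcp [ 0.5352 -0.0931  0.1172] rot [-179.9    1.8 -173.2] F [0.2 0.7 0.2] w 0.0441
0 [0.08, -0.02, 0.68] [-0.0, 0.08, 0.07]
1 [0.08, -0.02, 0.68] [-0.0, 0.08, 0.07]
2 [0.07, -0.02, 0.68] [-0.0, 0.08, 0.07]
```

Call:
apply_moves(targets=[[[0.15,-0.05,0.2],[0,0.2,0.1],44],[[0.1,0,0.6],[0,0.05,0.05],44],[[0.03,0,0.5],[0,0,0],44],[[0,0,0],[0,0,0],44]])

```text
time_s: 33.3
tcp_pos: [0.5279, -0.0962, 0.0685]
eef_rot: [-179.9, 0.1, -175.1]
contact_force: [-0.4, -0.2, -0.1]
gripper_width: 0.044
```

```bash
python3 plan.py .528 -.0965 .035 -175; python3 tip.py | tail -1;mv pics/tip_33*.png pics/k2.png
```

```text
t 33.30 tcp [ 0.5279 -0.0962  0.0685] rot [-1.799e+02  1.000e-01 -1.751e+02] F [-0.4 -0.2 -0.1] w 0.0440
0 [-0.0, -0.01, 0.84] [-0.02, 0.01, -0.01]
pics/tip_3329.pngmv: target 'pics/k2.png': No such file or directory
```

View pics/tip_3329.png

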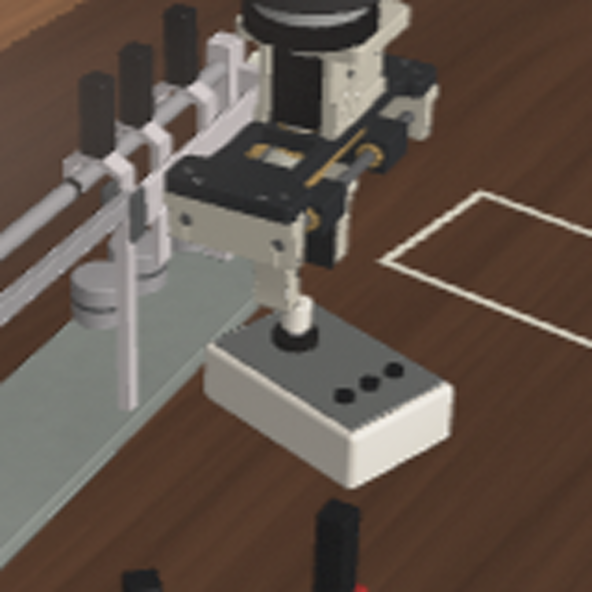

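Call:
apply_moves(targets=[[[0.05,0,0.35],[0,0,0],44],[[0.03,0,0.25],[0,0,0],44],[[0,0,0],[0,0,0],44]])

```text
time_s: 33.65
tcp_pos: [0.5282, -0.0965, 0.0482]
eef_rot: [-179.8, 0.3, -175.2]
contact_force: [-0.2, -1.0, 0.0]
gripper_width: 0.0435
```

```bash
python3 plan.py .528 -.0965 .035 -175; python3 tip.py | tail -1; python3 - <<'E'
from h import *
crop(cap("side"),280,180,400,280,6,"pics/k3.png")
E
```

```text
t 33.65 tcp [ 0.5282 -0.0965  0.0482] rot [-179.8    0.3 -175.2] F [-0.2 -1.   0. ] w 0.0435
0 [0.01, 0.0, 0.33] [-0.02, 0.04, -0.02]
pics/tip_3365.png
```

View pics/k3.png

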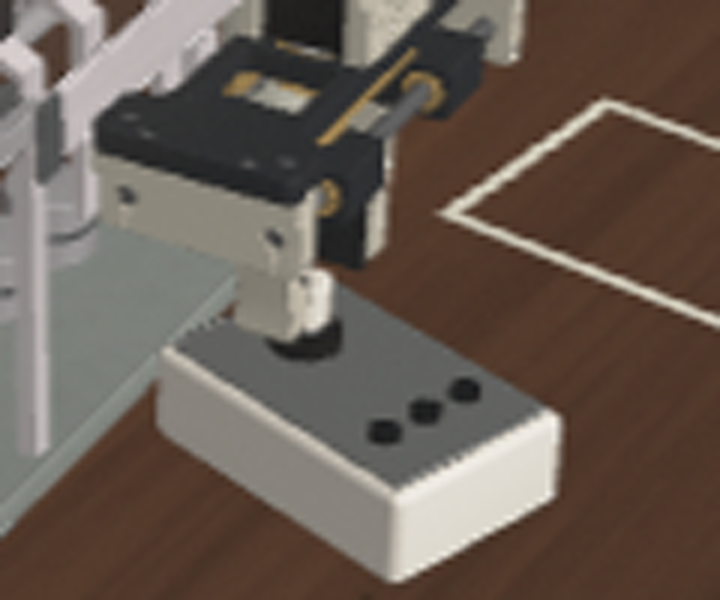

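Call:
apply_moves(targets=[[[0.02,0,0.28],[0,0,0],44],[[0,0,0],[0,0,0],30],[[0,0,0],[0,0,0],22],[[0,0,0],[0,0,0],12],[[0,0,0],[0,0,0],12]], squeeze=35)

```text
time_s: 34.25
tcp_pos: [0.5296, -0.0965, 0.0388]
eef_rot: [-179.8, 0.6, -175.2]
contact_force: [1.2, -0.5, 0.5]
gripper_width: 0.0177
```

Call:
apply_moves(targets=[[[0,0,0],[0,0,0],12],[[0,0,0],[0,0,0],12]])

```text
time_s: 34.45
tcp_pos: [0.5295, -0.0965, 0.0388]
eef_rot: [-179.8, 0.6, -175.2]
contact_force: [0.3, -0.2, -2.6]
gripper_width: 0.0169
```

```bash
python3 plan.py .501 -.3225 .042 -164.6; python3 - <<'E'
from h import *
crop(cap("side"),280,180,400,280,6,"pics/k4.png")
E
```

```text
t 34.45 tcp [ 0.5295 -0.0965  0.0388] rot [-179.8    0.6 -175.2] F [ 0.3 -0.2 -2.6] w 0.0169
0 [0.2, -0.93, -0.01] [-0.01, 0.01, -0.22]
1 [0.23, -0.92, -0.01] [-0.01, 0.01, -0.22]
2 [0.25, -0.91, -0.01] [-0.01, 0.01, -0.22]
3 [0.28, -0.91, -0.01] [-0.01, 0.01, -0.22]
4 [0.31, -0.9, -0.01] [-0.01, 0.01, -0.22]
5 [0.34, -0.89, -0.01] [-0.01, 0.01, -0.22]
```

View pics/k4.png

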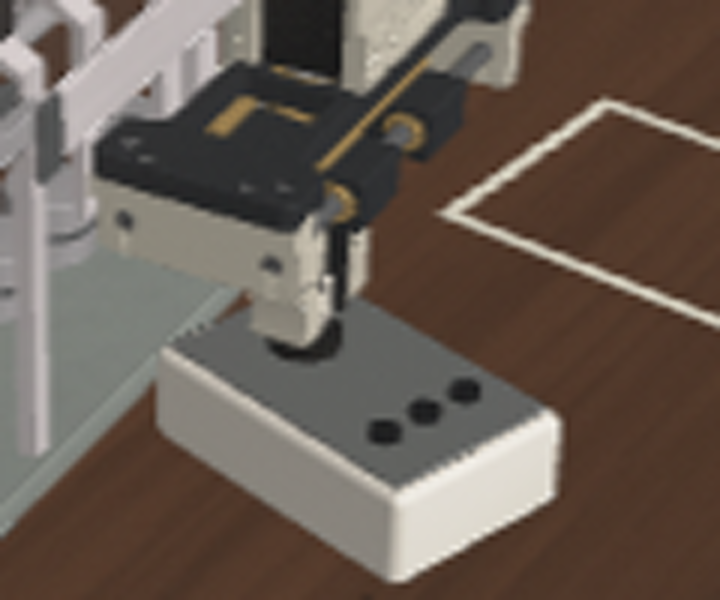

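Call:
apply_moves(targets=[[[0.3,-0.3,0],[0,0,0],12],[[0.2,-0.5,0],[0,0,-0.2],12],[[0.2,-0.5,0],[0,0,-0.2],12]])

```text
time_s: 34.8
tcp_pos: [0.5074, -0.1498, 0.0388]
eef_rot: [-179.8, 0.7, -171.7]
contact_force: [1.3, 1.7, -0.3]
gripper_width: 0.0167
```

```bash
python3 plan.py .501 -.3225 .039 -164.6; python3 - <<'E'
from h import *
crop(cap("side"),280,180,420,300,5,"pics/k5.png")
E
```

```text
t 34.80 tcp [ 0.5074 -0.1498  0.0388] rot [-179.8    0.7 -171.7] F [ 1.3  1.7 -0.3] w 0.0167
0 [0.16, -0.85, -0.0] [-0.01, 0.02, -0.18]
1 [0.18, -0.85, -0.0] [-0.01, 0.02, -0.18]
2 [0.2, -0.84, -0.0] [-0.01, 0.02, -0.18]
3 [0.22, -0.84, -0.0] [-0.01, 0.02, -0.18]
4 [0.24, -0.83, -0.0] [-0.01, 0.02, -0.18]
```

View pics/k5.png

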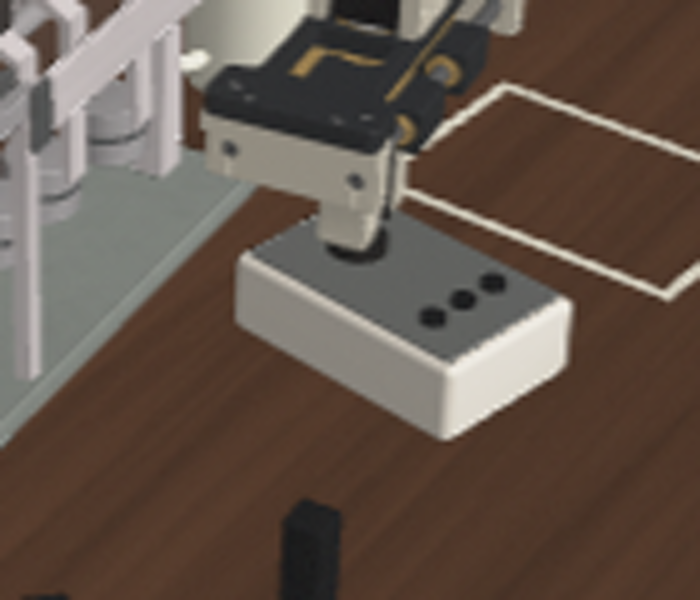

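Call:
apply_moves(targets=[[[0.15,-0.7,0],[0,0,-0.2],12],[[0.15,-0.7,0],[0,0,-0.2],12],[[0.2,-0.7,0],[0,0,-0.2],12],[[0.2,-0.7,0],[0,0,-0.2],12],[[0.2,-0.5,0],[0,0,-0.1],12]])

```text
time_s: 35.35
tcp_pos: [0.4948, -0.2915, 0.0388]
eef_rot: [-179.9, 0.6, -164.2]
contact_force: [0.2, 3.8, 1.9]
gripper_width: 0.0169
```

```bash
python3 plan.py .501 -.3225 .039 -164.6; python3 - <<'E'
from h import *
crop(cap("side"),300,120,460,260,4.5,"pics/k6.png")
E
```

```text
t 35.35 tcp [ 0.4948 -0.2915  0.0388] rot [-179.9    0.6 -164.2] F [0.2 3.8 1.9] w 0.0169
0 [0.06, -0.79, -0.0] [-0.02, 0.08, 0.06]
```

View pics/k6.png

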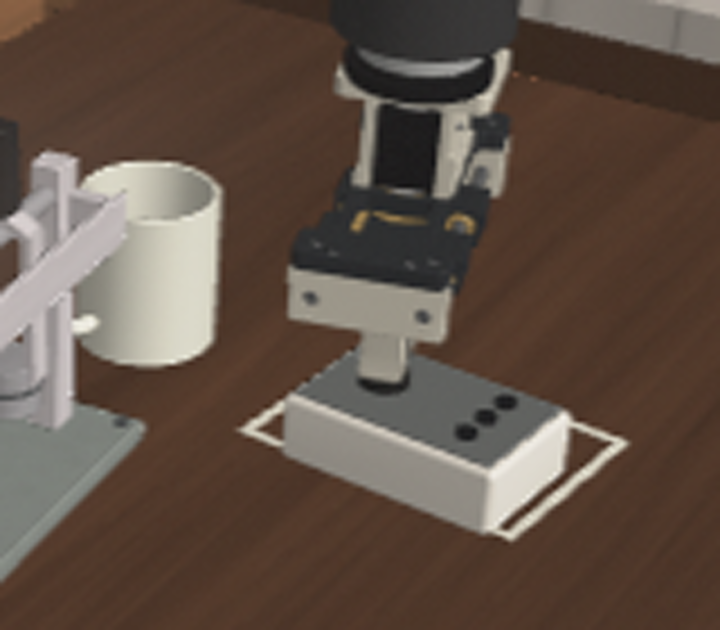

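Call:
apply_moves(targets=[[[0.03,-0.4,0],[0,0.05,0],12],[[0.02,-0.35,0],[0,0,0],12],[[0,0,0],[0,0,0],12]])

```text
time_s: 35.7
tcp_pos: [0.4993, -0.3253, 0.0388]
eef_rot: [-179.9, 0.2, -164.4]
contact_force: [0.9, -1.9, -1.3]
gripper_width: 0.017
```

```bash
cat > joy.py <<'E'
from meas import *
for n in("top","side"):
    c=cap(n);P=world(c)
    m=((P[...,2]>.034)&(P[...,2]<.046)&(P[...,0]>.36)&(P[...,0]<.62)&(P[...,1]<0.0)&(P[...,1]>-.45)).astype(np.uint8)
    m=cv2.morphologyEx(m,cv2.MORPH_CLOSE,np.ones((7,7)));N,l,st,ce=cv2.connectedComponentsWithStats(m)
    i=1+np.argmax(st[1:,4]);q=P[(l==i)&(P[...,2]>.03)]
    R=cv2.minAreaRect(q[:,:2].astype(np.float32));print(n,st[i,4],R)
    cv2.imwrite("pics/joy_%s.png"%n,c["img"])
E
python3 joy.py; python3 plan.py .501 -.3225 .039 -164.6
```

```text
top 302 ((0.43512970209121704, -0.3439852297306061), (0.03687567636370659, 0.06187526881694794), 89.69622802734375)
side 919 ((0.47297120094299316, -0.3164791166782379), (0.08715648204088211, 0.1323595941066742), 85.880615234375)
t 35.80 tcp [ 0.4991 -0.3242  0.0388] rot [-179.9    0.2 -164.3] F [ 1.9 -1.7 -1.6] w 0.0167
0 [-0.06, 0.03, -0.01] [-0.01, 0.02, 0.03]
```

View pics/joy_side.png

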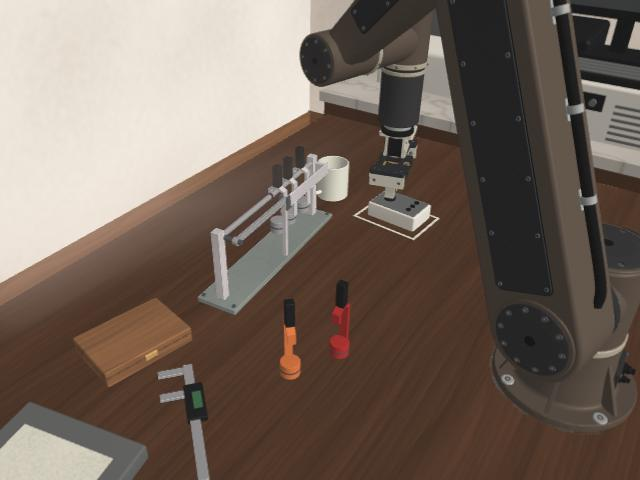

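The box sits inside its outline at (0.473, -0.319), turned about -4°. I'm releasing and backing off.

Call:
apply_moves(targets=[[[0,0,0],[0,0,0],25],[[0,0,0],[0,0,0],40],[[0,0,0],[0,0,0],44],[[0,0,-0.3],[0,0,0],44],[[0,0,-0.6],[0,0,0],44]])

```text
time_s: 36.3
tcp_pos: [0.4962, -0.3208, 0.0734]
eef_rot: [179.9, -0.2, -164.2]
contact_force: [0.8, 0.1, 0.4]
gripper_width: 0.0434
```

Call:
apply_moves(targets=[[[0,0,-0.9],[0,0,0],44],[[0,0,-0.9],[0,0,0],44],[[0,0,-0.9],[0,0,0],44],[[0,0,-0.9],[0,0,0],44],[[0.4,0,-0.6],[0,0,0],44]])

```text
time_s: 36.8
tcp_pos: [0.4808, -0.3236, 0.2519]
eef_rot: [179.9, -0.2, -164.1]
contact_force: [-0.5, -0.4, -0.0]
gripper_width: 0.0438
```

Call:
apply_moves(targets=[[[0.2,-0.9,0],[0,0,0],44],[[0.2,-0.9,0],[0,0,0],44],[[0.2,-0.9,0],[0,0,0],44],[[0.2,-0.9,0],[0,0,0],44],[[0,-0.5,0],[0,0,0],44]])

```text
time_s: 37.3
tcp_pos: [0.4964, -0.493, 0.2679]
eef_rot: [-179.5, 0.6, -163.7]
contact_force: [0.6, 0.6, 0.5]
gripper_width: 0.0441
```

Call:
apply_moves(targets=[[[0.3,-0.8,0],[0,0,0],44],[[0.3,-0.8,0],[0,0,0],44],[[0,0,0],[0,0,0],44],[[0,0,0],[0,0,0],44]])

```text
time_s: 37.7
tcp_pos: [0.4904, -0.5652, 0.2708]
eef_rot: [-179.4, 0.6, -163.7]
contact_force: [-0.7, 0.9, 0.2]
gripper_width: 0.0441
```

```bash
python3 joy.py; python3 - <<'E'
from meas import *
c=cap("top");P=world(c);print(r.get_state()["tcp_pos"],r.get_state()["time_s"])
M=np.array([.630,-.016]);a=np.radians(5.3);xh=np.array([np.cos(a),np.sin(a)]);yh=np.array([-np.sin(a),np.cos(a)])
D=P[...,:2]-M;Y=D@yh;X=D@xh
m=(P[...,2]>.195)&(P[...,2]<.215)&(np.abs(X)<.03)&(Y<0.05)&(Y>-.2)
for lo in np.arange(-.2,.02,.02):
    k=m&(Y>lo)&(Y<lo+.02)
    if k.sum()>1: print(lo.round(2),k.sum(),Y[k].mean().round(4),X[k].mean().round(4),P[k].max(0)[2].round(3))
S=cap("side");crop(S,200,140,340,260,5,"pics/f1.png");
for C in(c,S):
    Q=world(C);D=Q[...,:2]-M;Y=D@yh;X=D@xh
    m=(np.abs(X+.035)<.008)&(Q[...,2]>.13)&(Q[...,2]<.2)&(Y>.01)&(Y<.16)
    for lo in(.01,.05,.09,.13):
        k=m&(Y>lo)&(Y<lo+.03);print("gate",lo,k.sum(),np.percentile(Q[...,2][k],[5,50,95]).round(4) if k.sum() else "")
crop(c,240,140,520,310,2.8,"pics/f2.png")
E
```

```text
top 1882 ((0.4712606966495514, -0.3209519684314728), (0.08764901757240295, 0.12941285967826843), 85.62317657470703)
side 962 ((0.4714546203613281, -0.317433625459671), (0.08727142959833145, 0.13045264780521393), 85.00718688964844)
[ 0.49080277 -0.56409735  0.27095074] 37.85
-0.14 71 -0.1307 0.0028 0.212
-0.1 4 -0.0808 0.0018 0.208
-0.08 61 -0.0726 -0.0001 0.212
-0.04 64 -0.0303 0.0004 0.21
gate 0.01 56 [0.1485 0.1557 0.1589]
gate 0.05 57 [0.1482 0.1559 0.1589]
gate 0.09 56 [0.1501 0.1555 0.1596]
gate 0.13 57 [0.148  0.1558 0.1585]
gate 0.01 66 [0.144  0.153  0.1562]
gate 0.05 68 [0.1451 0.1529 0.1559]
gate 0.09 72 [0.1444 0.1524 0.1561]
gate 0.13 81 [0.1446 0.1528 0.1556]
```

View pics/f1.png

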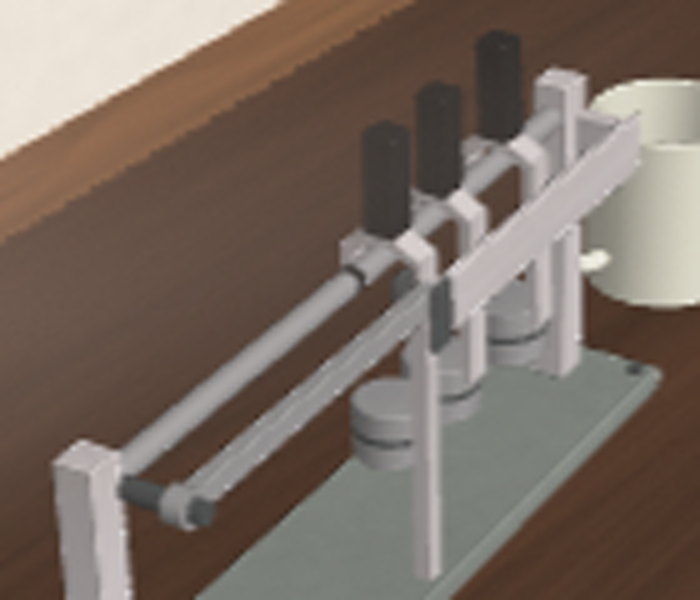

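View pics/f2.png

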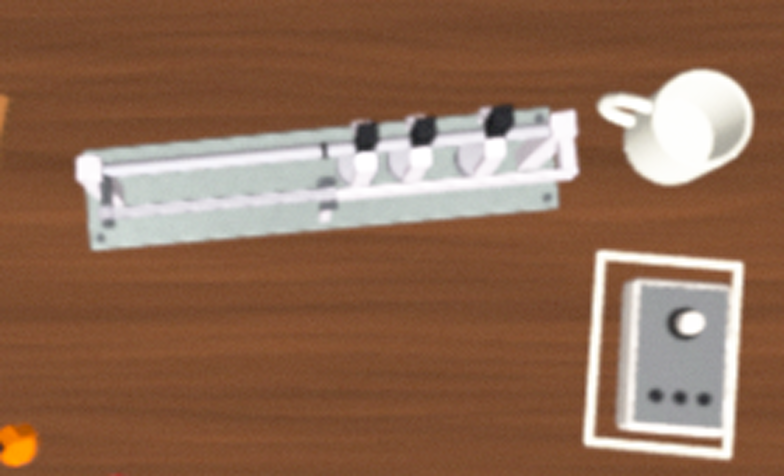

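The bar's surface is at the same height along its whole length in both views, so the gate is closed. All three hooks are past the band and the box is centred in its outline.

```bash
python3 -c "
from plant import r
print(r.close_job())"
```

```text
the job is handed in; nothing more can be done
None
```

I finished the job and handed it in after about 38 s of robot time; the hand-in gave no verdict. All three grey carriers hang on the rail, the gate is closed, and the joystick box is inside its outline. I left the orange and red look-alikes alone. The mug, case and caliper were never touched, and I saw no change in them.

What the last checks showed:
- **Carriers:** the hooks are about 30, 73 and 131 mm right of the band. They look upright and are within 3 mm of the rail axis.
- **Gate:** the bar is level along its whole length, resting in the catch.
- **Joystick box:** it was knocked once during the run, so I measured it again and then dragged it by its knob rather than pushing it. It is about 2 mm from the outline's centre and within 1° of its long side.
- **Robot:** the gripper is well clear of everything.

What disagreed or nearly went wrong:
- **Tool height:** the camera showed the fingertips about 30 mm higher than the reported TCP position implied, so I worked from the camera height.
- **Camera views:** the two cameras differed by about 4 mm in y.
- **Gate push:** the last press on the closed gate peaked at 113 N in the wrist reading, just under the 120 N limit.

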